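Load the tube blocks and roll the carton into the bay

ROBOT

A 7-joint arm with a two-finger parallel gripper is mounted at the origin on the work surface. World frame = base frame: x ahead of the robot, y to its left, z up, the work surface at z = 0. Lengths are in m, angles in rad, forces in N, time in s.
With the tool pointing down it reaches from about 0.425 to 0.875 m from the base axis. Payload 4.7 kg.
Tool frame: the origin (TCP) lies on the centre line of the jaws, within the pads' length; the fingertips stand 14 mm ahead of it and the grasp point (between the pads) lies 5 mm behind it; z points along the fingers, x is the direction in which the jaws open and shut, and the axes are right-handed (so a half turn about z gives the same grasp; the last joint's range is limited). The gripper opens to 87 mm and grips with 3 to 60 N. Pads are 19 mm wide; open, the fingers measure 117 mm over their backs; the gripper's body (75 mm by 190 mm) begins 51 mm behind the grasp point.
Start: joints at [-1.138, 0.321, -0.07, 1.45, 0.023, 1.371, -0.057], TCP at [0.264, 0.594, 0.237] pointing down, gripper open.
Joint ranges: [-2.86, 2.86], [-0.3, 2.09], [-1.38, 1.24], [0.06, 2.45], [-1.56, 4.7], [0.09, 2.05], [-2.69, 2.69]. Speed limits (rad/s): [2.57, 2.57, 3.14, 3.14, 3.14, 3.14, 3.14].

INTERFACE

Orientations are given as a rotation vector (axis times angle).
In Python, from bench import ctrl gives the robot as it stands.
- The arm moves only by the tool drive_tool, never from a script. Its argument "rows" is a list that holds one entry, the list of rows, each a list of 5 numbers: the shift along the tool's x, y, z scaled (see below), then the turn about the tool's z scaled (see below), then the closure in counts, from 0 (fully open) to 255 (shut). In form: [[[dx, dy, dz, spin, jaw], ...]]. A call has 1 to 20 rows; each row is the pose to reach, as a shift and turn from the pose commanded when the call began, along the tool's axes at that moment, turning the shorter way round; what a row does not reach only later rows make up. The controller multiplies each number of a shift by 300 mm and each number of a turn by pi rad. A row lasts 1/8 s, in which the tool goes at most 62.5 mm and 10.7 degrees, less where a joint would pass 70% of its speed; a pose out of reach is approached as far as the arm can. A call with a number of a shift or a turn outside -1 to 1 is refused whole. A call with a gripper value outside its range is refused whole. The fingers move at their own pace and stop on an object; "grip_force" is the grip in N (left out, the last holds). Time passes only in rows, so rows that repeat a pose let the fingers close. It gives the time, the measured TCP pose, the force and the opening at its end, in the units of the state.
- ctrl.get_state(): the state, without advancing time (a new reading comes with each control period).
- ctrl.get_image(name): name is "scene" or "side" or "wrist"; returns a dict with "img" (480x640x3 uint8, blue, green, red), "camera_matrix" (3x3 intrinsics, pixels), "R" (3x3) and "t" (3): a world point X has camera coordinates R X + t. Camera axes: x right, y down, z forward; pixel columns grow to the right and rows downward; lengths in m; the calibration is good to about 2 mm. A picture is of the moment at which its call begins. There is no depth.
- ctrl.close_job(): hands the job in, once; it reports no verdict.
The state is a dict: "time": time; "joint_positions": joint angles; "qd": joint speeds; "joint_torque": joint torques, N m; "position": TCP position; "tool_rot": TCP orientation; "ft_force": force on the tool from outside, world axes, zero at the start; "torque": the same for the moment, N m; "grip_width": opening from 0.0 (shut) to 1.0 (fully open).
Only numpy, scipy, OpenCV 4.12 (cv2) and the standard library are available. Lean on these libraries where they do the work, as an engineer would, in place of code of your own. Each camera call takes 0.05 s, during which the arm holds its last target.

TASK

Lift the tipping tray by its handle so that all three tube blocks slide off into the carton standing on the rollers, without taking hold of the blocks themselves, and let the tray back down level. Then push the carton slowly and steadily along the rollers into the bay, under its low slatted hood, until it is fully home against the stop at the back, with the blocks still in it. Leave the jar, the hammer and the tube end alone.

Things in the scene. Friction and masses are not known exactly. Their poses are not given: they have to be found in the camera images.
- conveyor: Fixed row of 16 passive, slightly stiff steel rollers (24 mm, 40 mm apart, tops 70 mm above the bench) between grey guide rails (150 mm apart inside, 174 outside, 96 high), 640 mm long. A carton let go stops within 2 cm. Origin: middle of the row at bench level. y runs along the row towards the bay, the way the carton must go; x across it, away from the robot; z up.
- carton: Open-topped cardboard carton, 140 mm (x, across the row) x 180 mm (y, along it) x 75 mm high, walls 4 mm, 0.2 to 0.3 kg empty. Origin: centre of its underside. It starts on the rollers below the tray's lip, its rim 145 mm above the bench; its rear end face (90 mm to -y of the origin) is the one to push.
- stand: Fixed grey stand of the tipping tray, on the far side of the row, about 160 mm wide (y) x 100 mm (x) x 190 mm high. Origin: at bench level, 110 mm from the row's centre line. Same axis directions as the conveyor.
- tray_axle (a point): Middle of the tray's hinge axle, on the stand, 180 mm above the bench, 70 mm from the row's centre line. Axes as the conveyor's: the axle runs along y.
- tray_handle (a point): Point to grip on the tray's handle, a round black bar (16 mm diameter, 64 mm long) pointing straight out from the middle of the tray's back wall, away from the row. On the bar's centre line, 35 mm from the wall; with the tray level, 118 mm from the axle along x and 16 mm above it. Grip from above, fingers closing along y. It moves with the tray on a circle about the axle.
- tray (a joint): Tilt of the tray in rad: 0 level (start, at rest), growing as the handle is lifted, stop at 1.05. Aluminium pan 134 mm wide (y), walls 26 mm, floor 3 mm, from its open lip 15 mm on the row's side of the axle (overhanging the carton's rim) to its back 83 mm on the handle's side. 0.35 kg; falls back level if let go. The blocks slide from 0.4 to 0.7 rad on.
- bay: Fixed white bay astride the +y end of the row: a stop wall across the row at the back, low side panels (180 mm apart) and a flat slatted hood, 4 mm thick and 192 mm wide, underside 160 mm above the bench (15 mm above the carton's rim), reaching from the stop to 200 mm in front of it. Origin: at bench level below the middle of the stop's inner face. Axes as the conveyor's.
- bay_stop (a point): Middle of the inner face of the bay's stop, at the height of the roller tops (70 mm above the bench). Axes as the conveyor's. A carton fully home has its origin 90 mm in front (-y) of this point, so that its rear end face stands 20 mm inside the hood's front edge.
- bay_mouth (a point): Middle of the hood's front edge, on its underside (160 mm above the bench), 200 mm in front (-y) of the stop.
- flux_jar: Bystander: closed glass jar, 70 mm diameter, 85 mm high. Origin: centre of its underside.
- hammer: Bystander: hammer lying on the bench, its handle towards its -x.
- tube_end: Bystander: steel tube end standing upright, 40 mm diameter, 130 mm high. Origin: centre of its underside.
- block0_center (a point): Centre of one of three alike wooden tube blocks, 60 x 30 x 30 mm with a lengthwise groove in the top, 0.05 to 0.1 kg, lying side by side in the tray at the start, lengthwise along the slide.
- block0: The same block; origin at the centre of its underside, its x axis along its length.
- block1_center (a point): Centre of one of three alike wooden tube blocks, 60 x 30 x 30 mm with a lengthwise groove in the top, 0.05 to 0.1 kg, lying side by side in the tray at the start, lengthwise along the slide.
- block1: The same block; origin at the centre of its underside, its x axis along its length.
- block2_center (a point): Centre of one of three alike wooden tube blocks, 60 x 30 x 30 mm with a lengthwise groove in the top, 0.05 to 0.1 kg, lying side by side in the tray at the start, lengthwise along the slide.
- block2: The same block; origin at the centre of its underside, its x axis along its length.
There are look-alikes about, which are no part of the job. Of the things that look like the carton, the largest one is meant.

How it is judged:
By the outcome, as a careful person would: the job done as asked, in the order asked, and still so for the second after the job is handed in, with the robot touching nothing.
It also fails if it takes over 58 s, if anything falls off the work surface, if the arm or the gripper's body presses on something with over 40 N, if the wrist force passes 120 N, or if a joint passes its speed limit or range.

## Working session

There is one attempt and no reset: what is moved stays moved. The work goes in short steps, Python scripts to look and compute and a tool call to move; the robot and the scene stay as the last step left them, time stands still between calls to the robot, and variables do not carry over. Pictures are saved under pics/ and viewed, and the job is handed in when it is done.

Besides the shell and the picture viewer there is one more tool, called after "Call:" as name(argument=value, ...) on one line, values as JSON. drive_tool: Moves the arm, as the interface text tells. Its arguments: {"type":"object","properties":{"rows":{"type":"array"},"grip_force":{"type":"number"}},"required":["rows"]}

```bash
mkdir -p pics; ls
cat > h.py <<'E'
import numpy as np, cv2
from bench import ctrl
from scipy.spatial.transform import Rotation as Ro
def snap(n,tag):
    d=ctrl.get_image(n); cv2.imwrite(f'pics/{tag}.png',d['img']); np.savez(f'pics/{tag}.npz',K=d['camera_matrix'],R=d['R'],t=d['t'],img=d['img']); return d
def load(tag): return np.load(f'pics/{tag}.npz')
def ray(d,u,v):
    R=np.array(d['R']);t=np.array(d['t']).ravel();K=d['K'] if 'K' in d else d['camera_matrix']
    c=-R.T@t; r=R.T@np.linalg.inv(K)@np.array([u,v,1.]); return c,r/np.linalg.norm(r)
def onz(d,u,v,z):
    c,r=ray(d,u,v); return c+r*(z-c[2])/r[2]
def proj(d,X):
    R=np.array(d['R']);t=np.array(d['t']).ravel();K=d['K'] if 'K' in d else d['camera_matrix']
    p=K@(R@np.array(X,float)+t); return p[:2]/p[2]
def tri(a,b):
    (c1,r1),(c2,r2)=a,b
    A=np.stack([r1,-r2],1); s=np.linalg.lstsq(A,c2-c1,rcond=None)[0]
    p,q=c1+s[0]*r1,c2+s[1]*r2; return (p+q)/2,np.linalg.norm(p-q)
E
python3 - <<'E'
from h import *
for n in ['scene','side','wrist']:
    d=snap(n,n+'0'); print(n,-np.array(d['R']).T@np.array(d['t']).ravel(), np.array(d['R'])[2])
s=ctrl.get_state(); print(s); print(Ro.from_rotvec(s['tool_rot']).as_matrix())
E
```

```text
pics
scene [ 1.04406001 -0.90525033  0.83441904] [-0.43962987  0.6918231  -0.57280571]
side [ 0.08012744 -0.66239391  0.87182349] [ 0.40098677  0.5710243  -0.71633851]
wrist [0.19424806 0.6249526  0.38412426] [ 0.25292273 -0.11472408 -0.96066044]
{'time': 0.15, 'joint_positions': array([-1.13792271,  0.32166369, -0.07007372,  1.45141802,  0.02262795,
        1.37078239, -0.05687924]), 'qd': array([ 0.00042401, -0.00298698, -0.00046803, -0.00411308, -0.00026941,
        0.00240773, -0.00097727]), 'joint_torque': array([-3.07565042e-04, -4.91795146e+01, -4.04778421e-01, -3.12877929e+01,
       -6.39941893e-02,  4.04899532e-02,  1.15940643e-04]), 'position': array([0.26420898, 0.59343963, 0.23569387]), 'tool_rot': array([ 2.63387686e+00,  1.71073330e+00, -1.84988792e-03]), 'ft_force': array([-0.28241245, -0.29821547,  0.00134258]), 'torque': array([-0.03630736,  0.00284537,  0.01316174]), 'grip_width': 1.000909441996491}
[[ 4.06602752e-01  9.13604924e-01 -4.94985123e-04]
 [ 9.13603858e-01 -4.06603036e-01 -1.40059466e-03]
 [-1.48085264e-03  1.17265327e-04 -9.99998897e-01]]
```

View pics/scene0.png

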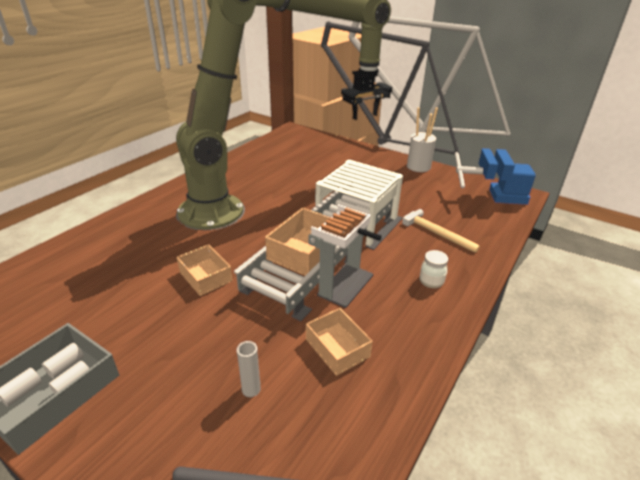

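View pics/side0.png

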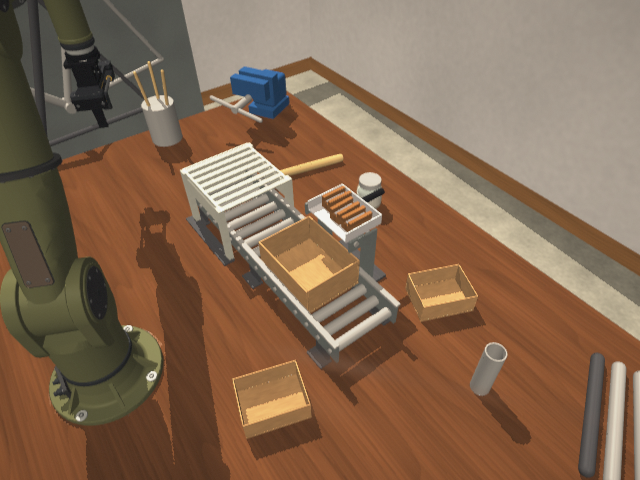

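View pics/wrist0.png

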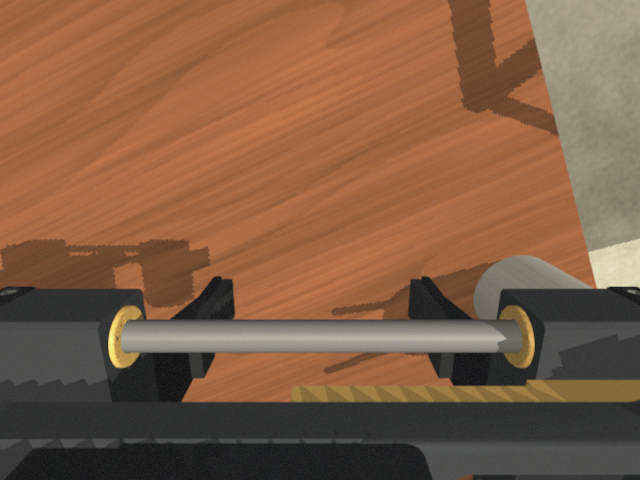

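The scene view shows the carton on the rollers at (300,242), the tray at (343,225), the bay at (358,190), the jar at (434,270), the hammer at (445,232) and the tube end at (249,370). There are three carton-like boxes in the side view: (308,262) on the rollers, (272,398) and (442,291) on the bench. The one at (308,262) is the largest and the only one on the rollers below the tray, so it's the one meant. I'll confirm with enlarged crops.

Run:
```python
from h import *
a=load('side0')['img'][135:375,170:410]; cv2.imwrite('pics/sc.png',cv2.resize(a,(600,600),interpolation=cv2.INTER_CUBIC)) # x2.5
b=load('scene0')['img'][150:320,230:420]; cv2.imwrite('pics/cc.png',cv2.resize(b,None,fx=3.5,fy=3.5,interpolation=cv2.INTER_CUBIC))
```

```text
(no output)
```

View pics/sc.png

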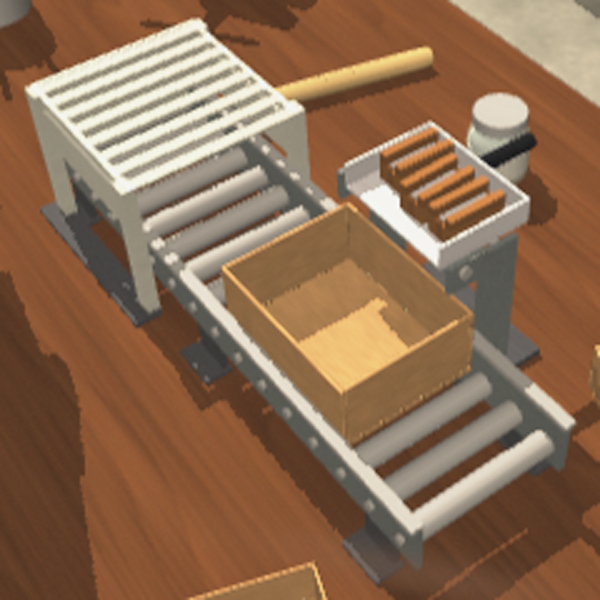

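View pics/cc.png

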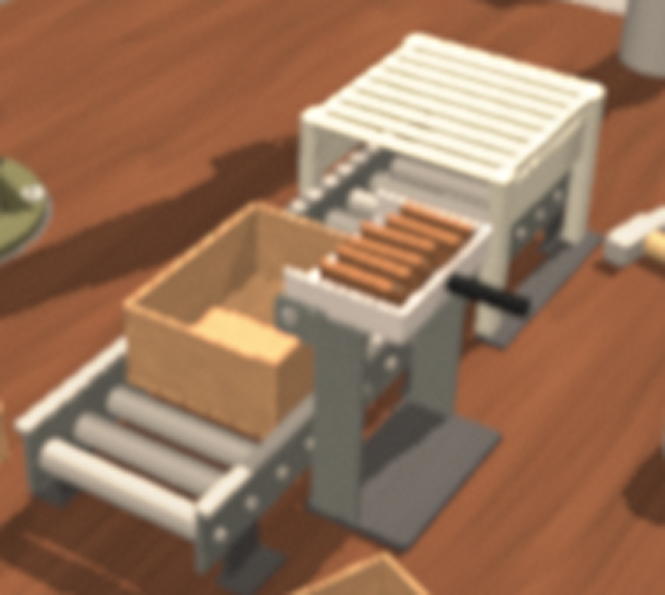

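```bash
cat > m.py <<'E'
from h import *
S=load('side0');C=load('scene0')
s=lambda u,v:(170+u/2.5,135+v/2.5); c=lambda u,v:(230+u/3.5,150+v/3.5)
def show(n,d,pts,z):
    P=np.array([onz(d,*p,z) for p in pts]); print(n,'\n',P.round(3),'mean',P.mean(0).round(4)); 
    e=np.diff(np.vstack([P,P[:1]]),axis=0); print('  len',np.linalg.norm(e,axis=1).round(3),'ang',np.degrees(np.arctan2(e[:,1],e[:,0])).round(1)); return P
show('carton',S,[s(350,207),s(222,268),s(345,388),s(471,316)],.145)
show('hoodS',S,[s(205,20),s(28,88),s(125,193),s(300,105)],.164)
show('hoodC',C,[c(415,35),c(302,117),c(505,182),c(604,90)],.164)
p,q=s(485,161),s(533,141); p2,q2=c(455,284),c(527,303)
A=tri(ray(S,*p),ray(C,*p2));B=tri(ray(S,*q),ray(C,*q2)); print('handle',A,B)
print('hand z196',[onz(S,*p,.196).round(3),onz(S,*q,.196).round(3),onz(C,*p2,.196).round(3),onz(C,*q2,.196).round(3)])
show('rail end',S,[s(418,535),s(572,425)],.096)
show('railfar/near front', S,[s(570,425),s(475,340)],.096)
show('railnear',S,[s(165,245),s(415,530)],.096)
E
python3 m.py
```

```text
carton 
 [[ 0.519  0.006  0.145]
 [ 0.383  0.008  0.145]
 [ 0.394 -0.167  0.145]
 [ 0.523 -0.166  0.145]] mean [ 0.4547 -0.0797  0.145 ]
  len [0.135 0.175 0.129 0.172] ang [179.2 -86.6   0.4  91.4]
hoodS 
 [[0.552 0.327 0.164]
 [0.348 0.328 0.164]
 [0.353 0.126 0.164]
 [0.553 0.14  0.164]] mean [0.4516 0.2304 0.164 ]
  len [0.204 0.202 0.2   0.187] ang [179.7 -88.5   4.   90.1]
hoodC 
 [[0.356 0.332 0.164]
 [0.36  0.128 0.164]
 [0.561 0.133 0.164]
 [0.558 0.335 0.164]] mean [0.4586 0.2323 0.164 ]
  len [0.204 0.201 0.202 0.202] ang [ -88.9    1.6   91.  -179.1]
handle (array([ 0.62079956, -0.06120698,  0.19363261]), np.float64(0.0008167402544082614)) (array([ 0.6762899 , -0.06089639,  0.19479151]), np.float64(0.007846736305290989))
hand z196 [array([ 0.619, -0.063,  0.196]), array([ 0.672, -0.067,  0.196]), array([ 0.622, -0.065,  0.196]), array([ 0.676, -0.056,  0.196])]
rail end 
 [[ 0.378 -0.284  0.096]
 [ 0.543 -0.276  0.096]] mean [ 0.4607 -0.2799  0.096 ]
  len [0.165 0.165] ang [   2.8 -177.2]
railfar/near front 
 [[ 0.542 -0.275  0.096]
 [ 0.538 -0.157  0.096]] mean [ 0.5397 -0.2158  0.096 ]
  len [0.118 0.118] ang [ 92.1 -87.9]
railnear 
 [[ 0.376  0.112  0.096]
 [ 0.379 -0.279  0.096]] mean [ 0.3774 -0.0835  0.096 ]
  len [0.391 0.391] ang [-89.5  90.5]
```

Run:
```python
from h import *
a=load('side0')['img'][0:160,0:200]; cv2.imwrite('pics/g1.png',cv2.resize(a,None,fx=3.7,fy=3.7,interpolation=cv2.INTER_CUBIC))
b=load('scene0')['img'][40:140,320:420]; cv2.imwrite('pics/g2.png',cv2.resize(b,None,fx=5.5,fy=5.5,interpolation=cv2.INTER_CUBIC))
S=load('side0');C=load('scene0')
# jar, tube, hammer
print('jar',onz(C,434,257,.085),onz(S,370,181,.085)); print('tube',onz(C,248,348,.13),onz(S,495,351,.13))
print('hammer head',onz(C,413,219,.02))
for z in(.2,.222,.287,.3): print(z,proj(S,[.264,.5934,z]),proj(C,[.264,.5934,z]))
# hood slat profile along y at several x (side view)
for x in(.40,.46):
    ys=np.arange(.11,.35,.002); img=S['img'].mean(2); v=[cv2.getRectSubPix(img.astype(np.float32),(1,1),tuple(map(float,proj(S,[x,y,.164]))))[0,0] for y in ys]
    print(x,' '.join(f'{int(1000*y)}:{int(k)}' for y,k in zip(ys,v)))
```

```text
jar [0.77790354 0.08949897 0.085     ] [0.7697069  0.08553531 0.085     ]
tube [ 0.59942542 -0.47068914  0.13      ] [ 0.59242285 -0.47221435  0.13      ]
hammer head [0.61673912 0.33363398 0.02      ]
0.2 [108.96587488 123.34635138] [363.01941499 121.73654241]
0.222 [106.199534   116.08803911] [363.45190494 116.23604256]
0.287 [97.60519996 93.53826562] [364.76732227  99.50628306]
0.3 [95.8063285 88.8183951] [365.03737801  96.07165621]
0.4 110:151 112:151 114:150 116:147 118:143 120:133 122:116 124:114 126:116 128:145 130:193 132:226 134:235 136:239 138:238 140:234 142:216 144:183 146:154 148:150 150:147 152:145 154:155 156:191 158:223 160:236 162:238 164:238 166:233 168:223 170:186 172:146 174:141 176:142 178:148 180:160 182:179 184:210 186:235 188:239 190:239 192:236 194:228 196:214 198:159 200:120 202:119 204:128 206:143 208:178 210:214 212:230 214:237 216:238 218:236 220:231 222:209 224:177 226:149 228:137 230:139 232:152 234:170 236:201 238:226 240:238 242:238 244:238 246:226 248:204 250:177 252:157 254:139 256:138 258:149 260:171 262:203 264:229 266:238 268:238 270:238 272:234 
[... 560 characters left out ...]
174:153 176:141 178:141 180:141 182:172 184:206 186:226 188:232 190:237 192:236 194:231 196:206 198:162 200:113 202:115 204:123 206:139 208:165 210:199 212:221 214:234 216:237 218:237 220:237 222:224 224:201 226:169 228:145 230:134 232:141 234:154 236:176 238:206 240:231 242:237 244:237 246:236 248:223 250:200 252:169 254:151 256:135 258:137 260:148 262:172 264:203 266:228 268:237 270:237 272:237 274:227 276:208 278:179 280:155 282:140 284:145 286:157 288:169 290:191 292:218 294:235 296:237 298:238 300:234 302:220 304:197 306:168 308:146 310:136 312:148 314:170 316:199 318:220 320:233 322:237 324:237 326:233 328:228 330:225 332:222 334:218 336:201 338:169 340:127 342:100 344:89 346:89 348:88
```

View pics/g1.png

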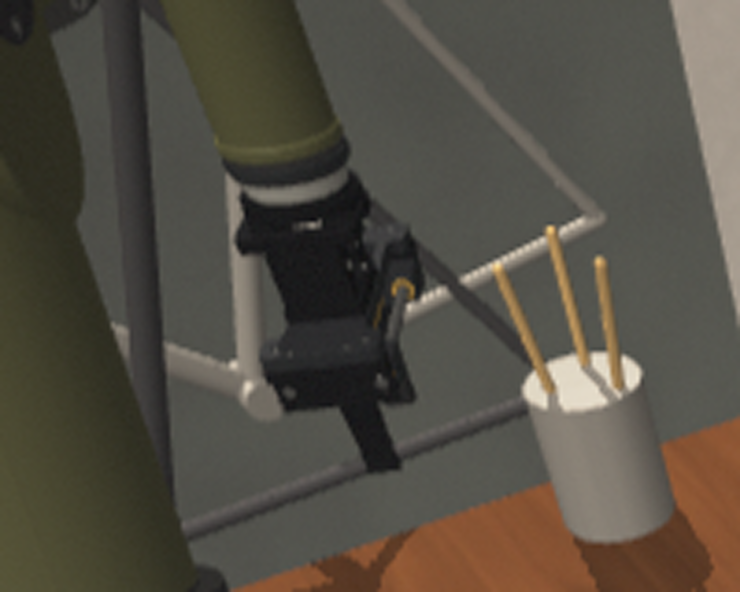

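View pics/g2.png

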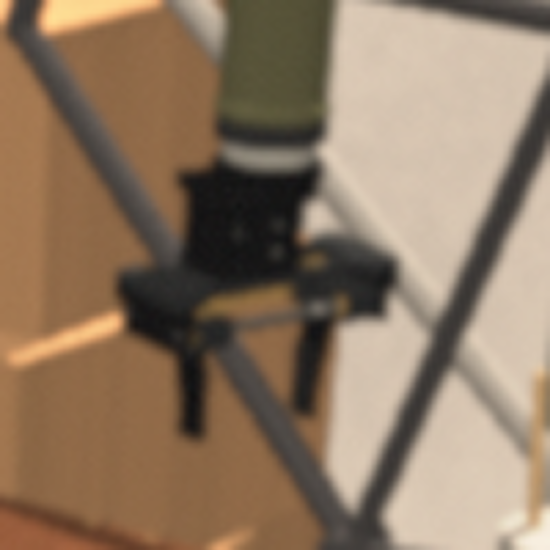

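Side view (crop (300–400 px region)) confirms the carton: about 135x175 mm at the rim, on the rollers, so it is the one meant. The conveyor is aligned with the world axes to about 1°. Handle runs from x 0.620 to 0.675 at y -0.062, z 0.194 (expected 0.196), so the grip point is near (0.653, -0.062, 0.196). The jar (0.775, 0.088) is clear of it.

Call:
drive_tool(rows=[[[-0.1,0.13,-0.1,-0.05,100],[-0.714,0.93,-0.2,-0.137,100],[-0.714,0.93,-0.2,-0.137,100],[-0.714,0.93,-0.2,-0.137,100],[-0.714,0.93,-0.2,-0.137,100],[-0.714,0.93,-0.2,-0.137,100],[-0.714,0.93,-0.2,-0.137,100]]], grip_force=15)

```text
time: 1.02
position: [0.4351, 0.2796, 0.2973]
tool_rot: [2.218, 2.222, 0.001]
ft_force: [-0.5, 0.0, 0.3]
grip_width: 0.612
```

Call:
drive_tool(rows=[[[-1,0.7,0,0,100],[-1,0.7,0,0,100],[-1,0.7,0,0,100],[-1,0.7,0,0,100],[-1,0.7,0,0,100],[-1,0.7,0,0,100],[-1,0.7,0,0,100],[-1,0.7,0,0,100]]])

```text
time: 2.02
position: [0.6454, -0.011, 0.2957]
tool_rot: [-2.206, -2.235, 0.0]
ft_force: [0.1, 1.2, 0.4]
grip_width: 0.605
```

Run:
```python
from h import *
d=snap('wrist','w1');s=ctrl.get_state();print(s['position'],Ro.from_rotvec(s['tool_rot']).as_matrix().round(4))
```

```text
[ 0.64527333 -0.01027735  0.29611196] [[-1.450e-02  9.999e-01 -9.000e-04]
 [ 9.999e-01  1.450e-02  1.500e-03]
 [ 1.500e-03 -9.000e-04 -1.000e+00]]
```

View pics/w1.png

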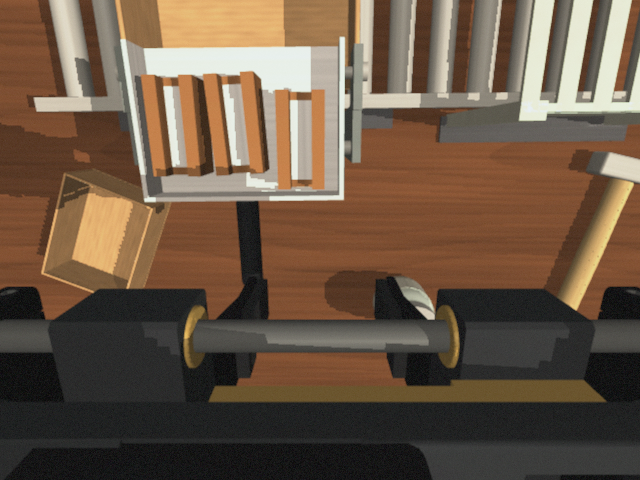

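The wrist view shows the handle from (249,202) to (252,282), the tray back wall from (145,200) to (344,198), and the rail top line along y≈103.

Run:
```python
from h import *
d=load('w1');S=load('side0');C=load('scene0')
for p in [(249,202),(252,275),(260,275),(244,275),(145,200),(344,199)]: print(p,onz(d,*p,.196).round(4))
for p in [(36,98),(112,98),(362,98),(520,98)]: print('rail',onz(d,*p,.096).round(4))
for p in [(524,100),(535,0)]: print('hood',onz(d,*p,.164).round(4))
print('tri end', tri(ray(d,249,202),ray(C,230+455/3.5,150+284/3.5)))
```

```text
(249, 202) [ 0.6132 -0.0617  0.196 ]
(252, 275) [ 0.6682 -0.0618  0.196 ]
(260, 275) [ 0.6681 -0.0559  0.196 ]
(244, 275) [ 0.6682 -0.0678  0.196 ]
(145, 200) [ 0.6127 -0.1345  0.196 ]
(344, 199) [0.6103 0.005  0.196 ]
rail [ 0.5377 -0.2715  0.096 ]
rail [ 0.5368 -0.2023  0.096 ]
rail [0.534  0.0255 0.096 ]
rail [0.5321 0.1697 0.096 ]
hood [0.5407 0.1374 0.164 ]
hood [0.4766 0.1341 0.164 ]
tri end (array([ 0.61687574, -0.06101977,  0.19160775]), np.float64(0.0064834723487882705))
```

Call:
drive_tool(rows=[[[-0.166,0.011,0.05,0,100],[-0.166,0.011,0.2,0,100],[-0.166,0.011,0.355,0,100],[-0.166,0.011,0.355,0,100],[-0.166,0.011,0.355,0,255],[-0.166,0.011,0.355,0,255],[-0.166,0.011,0.355,0,255],[-0.166,0.011,0.355,0,255]]], grip_force=15)

```text
time: 3.08
position: [0.6499, -0.0627, 0.1909]
tool_rot: [2.208, 2.234, 0.002]
ft_force: [-0.5, 0.4, 0.1]
grip_width: 0.238
```

Run:
```python
from h import *
d=snap('side','s2');s=ctrl.get_state();print(s['position'],s['ft_force'],s['grip_width']*87)
cv2.imwrite('pics/s2c.png',cv2.resize(d['img'][60:310,240:460],None,fx=2.4,fy=2.4,interpolation=cv2.INTER_CUBIC))
```

```text
[ 0.64972829 -0.06267926  0.19064013] [-0.02162569  0.15896109  0.28144272] 17.04761074315951
```

View pics/s2c.png

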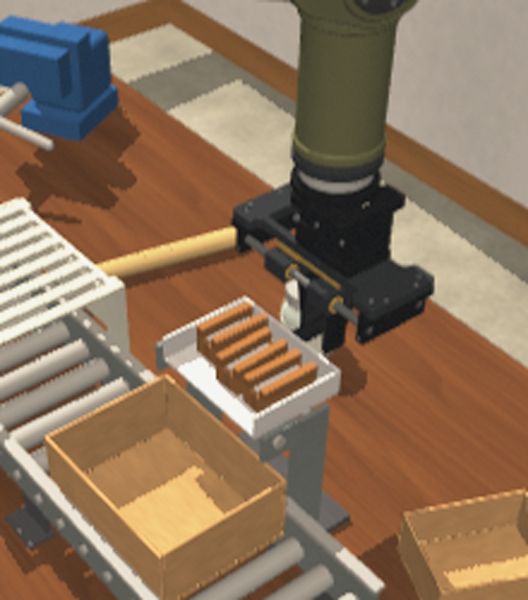

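Call:
drive_tool(rows=[[[0,-0.007,-0.039,0,255],[0,-0.018,-0.077,0,255],[0,-0.033,-0.114,0,255],[0,-0.042,-0.132,0,255],[0,-0.052,-0.149,0,255],[0,-0.062,-0.166,0,255],[0,-0.074,-0.182,0,255],[0,-0.086,-0.198,0,255],[0,-0.099,-0.213,0,255],[0,-0.112,-0.227,0,255],[0,-0.127,-0.241,0,255],[0,-0.142,-0.254,0,255],[0,-0.158,-0.266,0,255],[0,-0.158,-0.266,0,255]]])

```text
time: 4.88
position: [0.602, -0.0637, 0.2706]
tool_rot: [2.208, 2.233, 0.001]
ft_force: [3.3, -3.6, 0.8]
grip_width: 0.173
```

Run:
```python
from h import *
d=snap('side','s3');s=ctrl.get_state();print(s['position'],s['ft_force'],s['grip_width']*87)
cv2.imwrite('pics/s3c.png',cv2.resize(d['img'][60:310,240:460],None,fx=2.4,fy=2.4,interpolation=cv2.INTER_CUBIC))
```

```text
[ 0.60222264 -0.06371952  0.27044361] [ 3.18520431 -3.68638078  2.92451814] 15.211931044402563
```

View pics/s3c.png

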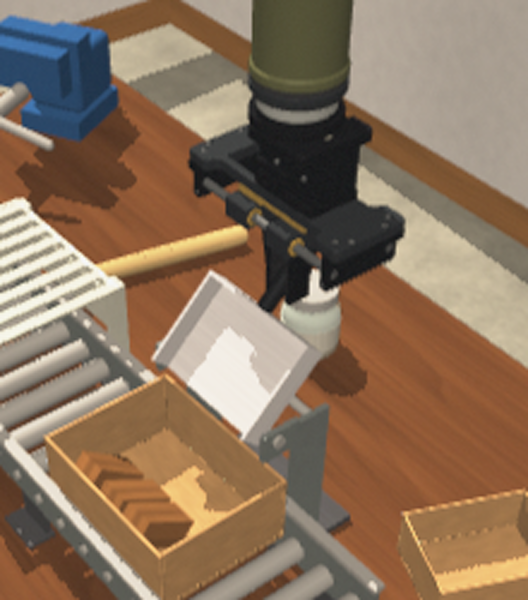

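Tray is empty and the blocks are in the carton (seen around (135,500) in the crop). Lowering the tray.

Call:
drive_tool(rows=[[[0,0.031,0.025,0,255],[0,0.059,0.053,0,255],[0,0.084,0.084,0,255],[0,0.106,0.117,0,255],[0,0.125,0.152,0,255],[0,0.133,0.17,0,255],[0,0.14,0.189,0,255],[0,0.146,0.208,0,255],[0,0.151,0.227,0,255],[0,0.155,0.247,0,255],[0,0.158,0.263,0,255],[0,0.158,0.266,0,255],[0,0.158,0.266,0,255],[0,0.158,0.266,0,110],[0,0.158,0.266,0,110],[0,0.158,0.266,0,110],[0,0.158,0.266,0,110],[0,0.158,0.15,0,110],[0,0.158,0,0,110],[0,0.158,-0.1,0,110]]])

```text
time: 7.42
position: [0.6501, -0.0626, 0.3022]
tool_rot: [2.207, 2.233, 0.003]
ft_force: [-0.3, -0.1, 0.5]
grip_width: 0.569
```

Run:
```python
from h import *
d=snap('side','s4');s=ctrl.get_state();print(s['time'],s['position'],s['ft_force'],s['grip_width']*87)
cv2.imwrite('pics/s4c.png',cv2.resize(d['img'][110:310,170:410],None,fx=3,fy=3,interpolation=cv2.INTER_CUBIC))
```

```text
7.475 [ 0.65148889 -0.06282942  0.30640518] [0.0853662  0.35602022 2.77866445] 49.40261947965449
```

View pics/s4c.png

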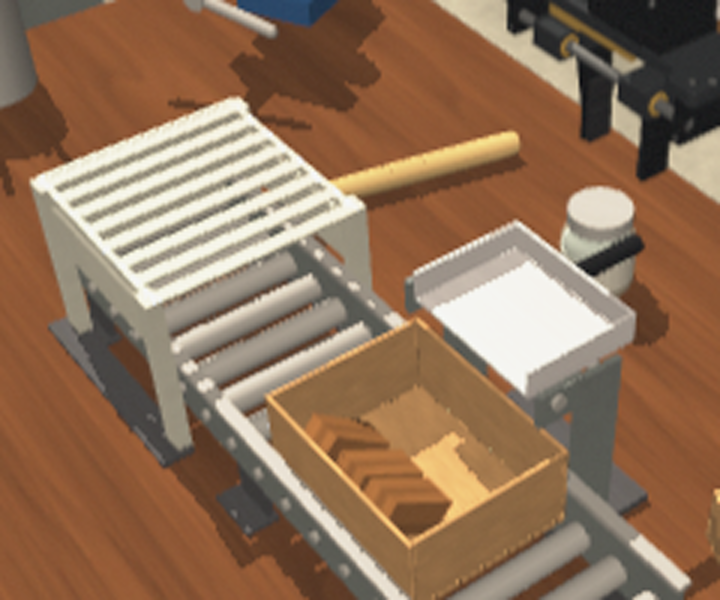

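Three blocks lie in the carton along its near wall (grooved ends around (350,470)), and the tray is level and empty. Next I go behind the carton's rear face with the gripper closed.

Call:
drive_tool(rows=[[[-0.2,-0.25,0,0,255],[-0.535,-0.651,0,0,255],[-0.535,-0.651,0,0,255],[-0.535,-0.651,0,0,255],[-0.535,-0.651,0,0,255],[-0.535,-0.651,0.2,0,255],[-0.535,-0.651,0.4,0,255],[-0.535,-0.651,0.6,0,255],[-0.535,-0.651,0.617,0,255],[-0.535,-0.651,0.617,0,255]]])

```text
time: 8.72
position: [0.4574, -0.2255, 0.1161]
tool_rot: [2.207, 2.234, 0.001]
ft_force: [0.6, 0.9, 0.9]
grip_width: 0.004
```

Run:
```python
from h import *
d=snap('side','s5');s=ctrl.get_state();print(s['time'],s['position'],s['ft_force'],s['grip_width']*87, s['joint_positions'].round(2))
cv2.imwrite('pics/s5c.png',cv2.resize(d['img'][110:370,200:440],None,fx=2.3,fy=2.3,interpolation=cv2.INTER_CUBIC))
e=snap('wrist','w5')
```

```text
8.775 [ 0.45807903 -0.22582709  0.11702436] [ 0.37751765 -0.81650264  0.33164398] 0.6922533338520239 [-0.12  0.12  0.57  1.96 -0.08  1.07  2.06]
```

View pics/s5c.png

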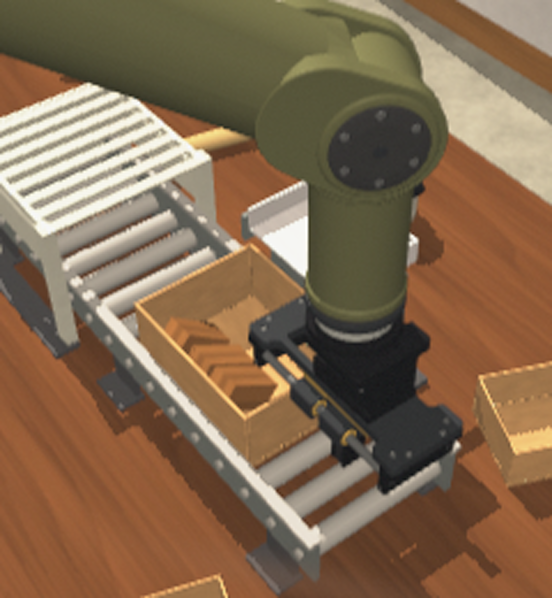

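View pics/w5.png

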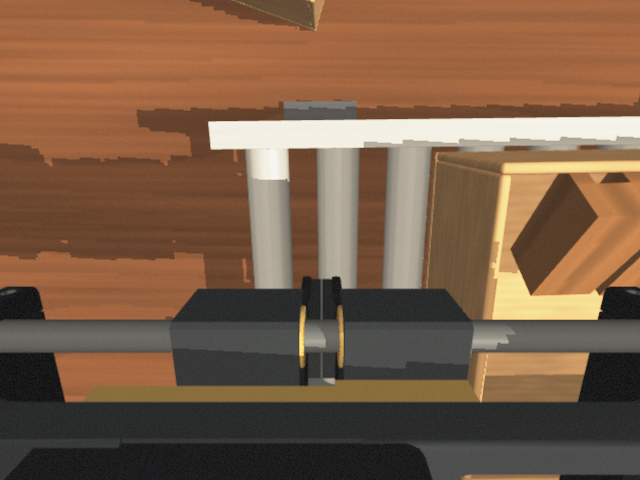

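Run:
```python
from h import *
d=load('w5')
for p in [(302,282),(342,282)]: print('tip',onz(d,*p,.104).round(4), onz(d,*p,.117).round(4))
for p in [(505,175),(490,270),(482,395)]: print('rim',onz(d,*p,.145).round(4))
for p in [(432,160),(428,280)]: print('bottom',onz(d,*p,.07).round(4))
print('rail',onz(d,210,135,.096),onz(d,620,130,.096))
a=np.load('pics/w5.npz')['img'][150:400,250:560]; cv2.imwrite('pics/w5c.png',cv2.resize(a,None,fx=2.5,fy=2.4))
```

```text
tip [ 0.4497 -0.235   0.104 ] [ 0.4441 -0.2343  0.117 ]
tip [ 0.4494 -0.2155  0.104 ] [ 0.4439 -0.2164  0.117 ]
rim [ 0.3929 -0.165   0.145 ]
rim [ 0.4267 -0.1651  0.145 ]
rim [ 0.4804 -0.1605  0.145 ]
bottom [ 0.3928 -0.167   0.07  ]
bottom [ 0.462  -0.1625  0.07  ]
rail [ 0.38129541 -0.27706688  0.096     ] [ 0.37699394 -0.09101216  0.096     ]
```

View pics/w5c.png

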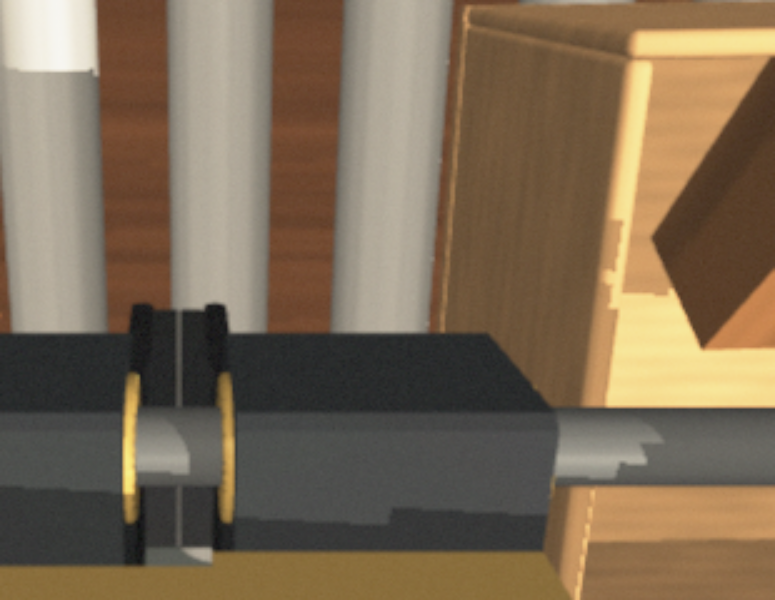

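Call:
drive_tool(rows=[[[0.04,0,0,0,255],[0.08,0,0,0,255],[0.115,0,0,0,255],[0.14,0,0,0,255],[0.165,0,0,0,255],[0.19,0,0,0,255],[0.22,0,0,0,255],[0.25,0,0,0,255],[0.28,0,0,0,255],[0.31,0,0,0,255]]])

```text
time: 10.07
position: [0.4549, -0.1317, 0.1147]
tool_rot: [-2.208, -2.234, 0.0]
ft_force: [-1.8, -1.0, 1.0]
grip_width: 0.009
```

Run:
```python
from h import *
s=ctrl.get_state();print(s['time'],s['position'],s['ft_force'])
d=snap('side','s6');e=snap('wrist','w6');f=snap('side','s6b')
s=ctrl.get_state();print(s['time'],s['position'],s['ft_force'])
cv2.imwrite('pics/s6c.png',cv2.resize(np.hstack([d['img'][150:350,230:400],f['img'][150:350,230:400]]),None,fx=2.3,fy=2.3,interpolation=cv2.INTER_CUBIC))
```

```text
10.075 [ 0.4548613  -0.13166919  0.11468625] [-1.75886747 -1.02200005  1.04463041]
10.225 [ 0.45522715 -0.13134276  0.11472178] [-0.30096164  0.01050488 -0.16734304]
```

View pics/s6c.png

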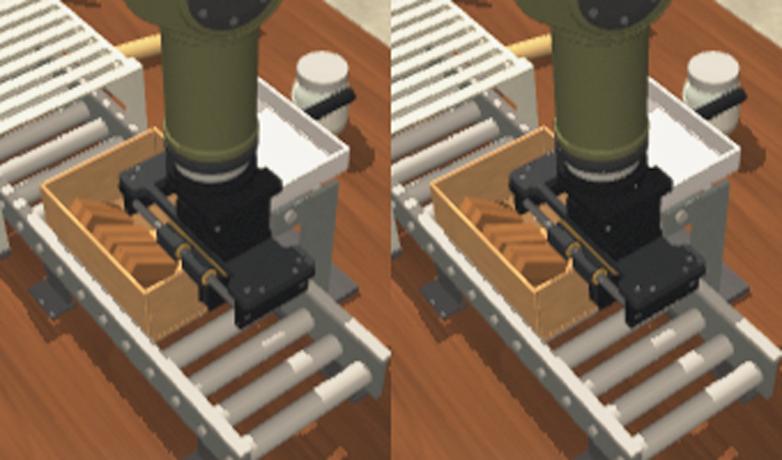

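View pics/w6.png

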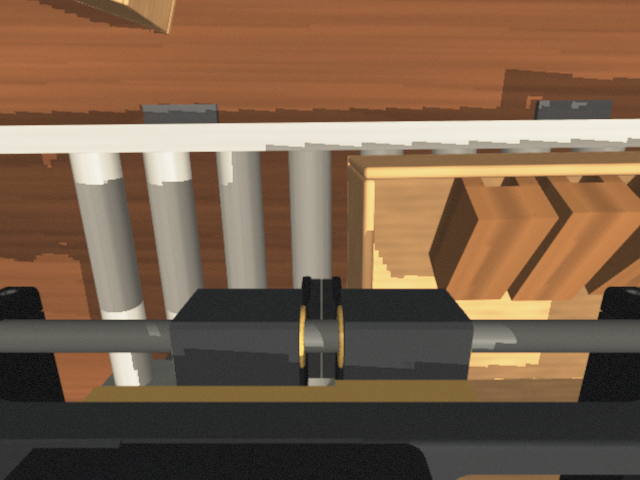

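Run:
```python
from h import *
d=load('w6')
for p in [(350,165),(361,165),(359,280)]: print('rim',onz(d,*p,.145).round(4))
print('bottom',onz(d,348,200,.07))
print('tip',onz(d,342,280,.101))
# rim corner in side images
for t in('s6','s6b'):
    S=load(t); print(t,[onz(S,230+p[0]/2.3,150+p[1]/2.3,.145).round(4) for p in [(147,292),(42,185)]])
```

```text
rim [ 0.3871 -0.1214  0.145 ]
rim [ 0.387  -0.1178  0.145 ]
rim [ 0.4272 -0.1168  0.145 ]
bottom [ 0.41129969 -0.11565945  0.07      ]
tip [ 0.4454914  -0.11975147  0.101     ]
s6 [array([ 0.3903, -0.1213,  0.145 ]), array([0.3833, 0.0541, 0.145 ])]
s6b [array([ 0.3903, -0.1213,  0.145 ]), array([0.3833, 0.0541, 0.145 ])]
```

The wrist view shows the carton's rear rim at (361,165), which puts its rear face at y≈-0.119. It stays in contact with the finger with practically no coast. At home that face has to be 20 mm under the hood, where a vertical finger can't follow. I'll check whether the tool gets a tilt when a pose out of reach is asked for, in free space on the -y side.

Call:
drive_tool(rows=[[[-0.1,0,-0.1,0,255],[-0.15,0,-0.3,0,255],[-0.3,-0.1,-0.5,0.05,255],[-0.957,-0.43,-0.617,0.5,255],[-0.957,-0.43,-0.617,0.5,255],[-0.957,-0.43,-0.617,0.5,255],[-0.957,-0.43,-0.617,0.5,255],[-0.957,-0.43,-0.617,0.5,255],[-0.957,-0.43,-0.617,0.5,255],[-0.957,-0.43,-0.617,0.5,255],[-0.957,-0.43,-0.617,0.5,255],[-0.957,-0.43,-0.617,0.5,255]]])

```text
time: 11.72
position: [0.3294, -0.421, 0.2998]
tool_rot: [-3.141, -0.02, -0.0]
ft_force: [-0.7, 0.4, 0.6]
grip_width: 0.003
```

Run:
```python
from h import *
s=ctrl.get_state();print(s['time'],s['position'],s['joint_positions'].round(2));print(Ro.from_rotvec(s['tool_rot']).as_matrix().round(3))
```

```text
11.725 [ 0.32938958 -0.42101081  0.29981189] [ 0.06  0.04  0.83  1.66 -0.03  1.45  0.91]
[[ 1.     0.013  0.   ]
 [ 0.013 -1.     0.   ]
 [ 0.    -0.    -1.   ]]
```

Call:
drive_tool(rows=[[[-0.99,0.12,0,0.47,255],[-0.99,0.12,0,0.47,255],[-0.99,0.12,0,0.47,255],[-0.99,0.12,0,0.47,255],[-0.99,0.12,0,0.47,255],[-0.99,0.12,0,0.47,255],[-0.99,0.12,0,0.47,255],[-0.99,0.12,0,0.47,255]]])

```text
time: 12.72
position: [0.0325, -0.4605, 0.2999]
tool_rot: [-2.331, 2.105, -0.001]
ft_force: [0.1, 0.5, 0.5]
grip_width: 0.004
```

Run:
```python
from h import *
s=ctrl.get_state();print(s['time'],s['position'],s['joint_positions'].round(2));print(Ro.from_rotvec(s['tool_rot']).as_matrix().round(3))
```

```text
12.725 [ 0.03251328 -0.46046134  0.29986807] [ 0.47 -0.22  0.85  1.82  0.17  1.47 -0.18]
[[ 0.102 -0.995  0.001]
 [-0.995 -0.102 -0.   ]
 [ 0.    -0.001 -1.   ]]
```

Call:
drive_tool(rows=[[[-0.1,0,0,0,255],[-0.2,0,0,0,255],[-0.3,0,0,0,255],[-0.4,0,0,0,255],[-0.5,0,0,0,255],[-0.5,0,0,0,255]]])

```text
time: 13.48
position: [0.0176, -0.3275, 0.2522]
tool_rot: [-2.237, 2.005, 0.035]
ft_force: [-0.3, -1.5, 0.3]
grip_width: 0.008
```

Run:
```python
from h import *
s=ctrl.get_state();print(s['time'],s['position'],s['joint_positions'].round(3));print(Ro.from_rotvec(s['tool_rot']).as_matrix().round(3))
```

```text
13.475 [ 0.01759171 -0.32747241  0.252219  ] [ 1.436 -0.3    0.07   2.052 -0.062  1.502  0.048]
[[ 0.113 -0.991  0.074]
 [-0.988 -0.104  0.117]
 [-0.109 -0.087 -0.99 ]]
```

Call:
drive_tool(rows=[[[0.2,0,-0.1,0,255],[0.4,0,-0.2,0,255],[0.6,0,-0.2,0,255],[0.6,0,-0.2,0,255],[0.6,0,-0.2,0,255]]])

```text
time: 14.1
position: [0.0348, -0.5144, 0.2956]
tool_rot: [-2.242, 2.005, 0.031]
ft_force: [0.6, 0.3, 0.4]
grip_width: 0.005
```

Run:
```python
from h import *
s=ctrl.get_state();print(s['time'],s['position'],s['joint_positions'].round(3));print(Ro.from_rotvec(s['tool_rot']).as_matrix().round(3))
```

```text
14.1 [ 0.03476163 -0.51442464  0.29555529] [ 1.414  0.095  0.1    1.61  -0.09   1.547  0.062]
[[ 0.115 -0.991  0.074]
 [-0.988 -0.106  0.113]
 [-0.104 -0.086 -0.991]]
```

The tilt does stay (tool z now (0.07, 0.11, -0.99)), so I'll build it up to about 25° toward +y.

Call:
drive_tool(rows=[[[-0.2,-0.02,0.02,0,255],[-0.4,-0.04,0.04,0,255],[-0.6,-0.07,0.06,0,255],[-0.82,-0.09,0.09,0,255],[-0.82,-0.09,0.09,0,255],[-0.82,-0.09,0.09,0,255]]])

```text
time: 14.85
position: [0.0369, -0.2831, 0.2543]
tool_rot: [-2.127, 1.894, 0.035]
ft_force: [-0.9, -0.6, 0.7]
grip_width: 0.007
```

```bash
cat > st.py <<'E'
from h import *
s=ctrl.get_state();print(s['time'],s['position'],s['joint_positions'].round(3));print(Ro.from_rotvec(s['tool_rot']).as_matrix().round(3))
E
python3 st.py
```

```text
14.85 [ 0.03694615 -0.28309219  0.25433278] [ 1.493 -0.302  0.059  2.073 -0.163  1.604  0.107]
[[ 0.134 -0.975  0.175]
 [-0.968 -0.092  0.232]
 [-0.211 -0.2   -0.957]]
```

```bash
cat > pl.py <<'E'
from h import *
import sys
s=ctrl.get_state();p=s['position'];R=Ro.from_rotvec(s['tool_rot']).as_matrix()
def to(*w): print(w,'->',(R.T@(np.array(w)-p)/.3).round(3))
for a in sys.argv[1:]: to(*map(float,a.split(',')))
E
python3 pl.py .25,-.40,.40 .5,-.2,.45 .55,.1,.45
```

```text
(0.25, -0.4, 0.4) -> [ 0.37  -0.754 -0.431]
(0.5, -0.2, 0.45) -> [-0.198 -1.662 -0.29 ]
(0.55, 0.1, 0.45) -> [-1.144 -1.916 -0.029]
```

Call:
drive_tool(rows=[[[0.2,-0.1,-0.1,0,255],[0.36,-0.3,-0.3,-0.05,255],[0.36,-0.5,-0.4,-0.1,255],[0.36,-0.75,-0.48,-0.15,255],[0.36,-0.83,-0.48,-0.2,255],[0.36,-0.83,-0.48,-0.25,255]]])

```text
time: 15.6
position: [0.2729, -0.398, 0.4246]
tool_rot: [-2.711, 0.926, -0.139]
ft_force: [-0.2, 0.5, -1.6]
grip_width: 0.004
```

```bash
python3 st.py; python3 pl.py .5,-.2,.45
```

```text
15.6 [ 0.27289096 -0.39798638  0.42457162] [ 1.252  0.027 -0.15   1.451 -0.264  1.781  0.403]
[[ 0.791 -0.586  0.177]
 [-0.612 -0.758  0.225]
 [ 0.002 -0.286 -0.958]]
(0.5, -0.2, 0.45) -> [ 0.195 -0.968  0.201]
```

Call:
drive_tool(rows=[[[0.04,-0.2,0.04,-0.05,255],[0.08,-0.4,0.08,-0.1,255],[0.12,-0.6,0.12,-0.15,255],[0.16,-0.8,0.16,-0.2,255],[0.195,-0.968,0.2,-0.2,255],[0.195,-0.968,0.2,-0.2,255]]])

```text
time: 16.35
position: [0.5004, -0.1986, 0.4494]
tool_rot: [-2.895, 0.047, -0.256]
ft_force: [-0.7, 0.4, 1.0]
grip_width: 0.006
```

```bash
python3 st.py; python3 pl.py .54,.08,.5
```

```text
16.35 [ 0.50036057 -0.19861369  0.44939254] [ 0.95   0.04  -0.448  1.393 -0.273  1.662  0.439]
[[ 0.984 -0.011  0.177]
 [-0.052 -0.972  0.229]
 [ 0.169 -0.234 -0.957]]
(0.54, 0.08, 0.5) -> [ 0.11  -0.944  0.074]
```

Call:
drive_tool(rows=[[[0.02,-0.2,0.02,0,255],[0.05,-0.4,0.03,0,255],[0.07,-0.6,0.05,0,255],[0.09,-0.8,0.06,0,255],[0.09,-0.98,0.06,0,255],[0.09,-0.98,0.06,0,255]]])

```text
time: 17.1
position: [0.5324, 0.0896, 0.5069]
tool_rot: [-2.895, 0.047, -0.259]
ft_force: [0.7, -0.4, 0.6]
grip_width: 0.004
```

```bash
python3 st.py; python3 pl.py .36,.38,.55 .1,.6,.6
```

```text
17.1 [0.53244863 0.08959461 0.50693916] [ 0.7   -0.049 -0.725  1.352 -0.258  1.632 -0.102]
[[ 0.984 -0.011  0.179]
 [-0.053 -0.972  0.229]
 [ 0.171 -0.234 -0.957]]
(0.36, 0.38, 0.55) -> [-0.592 -0.968 -0.019]
(0.1, 0.6, 0.6) -> [-1.455 -1.71  -0.166]
```

Call:
drive_tool(rows=[[[-0.1,-0.2,0,0,255],[-0.2,-0.38,-0.01,0,255],[-0.3,-0.56,-0.02,0,255],[-0.4,-0.72,-0.02,0,255],[-0.5,-0.85,-0.02,0,255],[-0.59,-0.968,-0.02,0,255],[-0.59,-0.968,-0.02,0,255]]])

```text
time: 17.98
position: [0.3614, 0.3785, 0.55]
tool_rot: [-2.895, 0.052, -0.259]
ft_force: [-0.2, -0.0, 0.9]
grip_width: 0.004
```

```bash
python3 st.py; python3 pl.py .05,.6,.6 .05,.65,.7
```

```text
17.975 [0.36143177 0.37845541 0.55002583] [ 0.537 -0.253 -1.041  1.323 -0.328  1.66  -0.633]
[[ 0.984 -0.014  0.179]
 [-0.056 -0.972  0.228]
 [ 0.171 -0.234 -0.957]]
(0.05, 0.6, 0.6) -> [-1.034 -0.742 -0.177]
(0.05, 0.65, 0.7) -> [-0.986 -0.982 -0.458]
```

Call:
drive_tool(rows=[[[-0.12,-0.17,-0.03,0,255],[-0.25,-0.35,-0.05,0,255],[-0.38,-0.52,-0.08,0,255],[-0.52,-0.7,-0.1,0,255],[-0.68,-0.8,-0.12,0,255],[-0.84,-0.9,-0.14,0,255],[-0.98,-0.95,-0.15,0,255],[-0.98,-0.95,-0.15,0,255]]])

```text
time: 18.98
position: [0.0834, 0.5591, 0.579]
tool_rot: [-2.838, 0.054, -0.255]
ft_force: [-0.2, -0.8, 0.2]
grip_width: 0.003
```

```bash
python3 st.py; python3 pl.py .05,.8,.8
```

```text
18.975 [0.08343738 0.55906169 0.57900621] [ 0.265 -0.302 -1.38   1.179 -0.246  1.668 -1.264]
[[ 0.984 -0.011  0.18 ]
 [-0.063 -0.957  0.283]
 [ 0.169 -0.289 -0.942]]
(0.05, 0.8, 0.8) -> [-0.035 -0.981 -0.487]
```

Call:
drive_tool(rows=[[[0,-0.2,-0.1,0,255],[0,-0.4,-0.2,0,255],[0,-0.6,-0.3,0,255],[0,-0.8,-0.4,0,255],[0,-0.98,-0.49,0,255],[0,-0.98,-0.49,0,255]]])

```text
time: 19.73
position: [0.0645, 0.5515, 0.6548]
tool_rot: [-2.778, 0.043, -0.252]
ft_force: [-0.2, -0.8, -0.7]
grip_width: 0.005
```

```bash
python3 st.py; python3 pl.py .05,.9,.9
```

```text
19.725 [0.06454436 0.55148289 0.65481475] [ 0.309 -0.301 -1.381  1.015 -0.286  1.764 -1.27 ]
[[ 0.984  0.001  0.18 ]
 [-0.061 -0.938  0.341]
 [ 0.169 -0.346 -0.923]]
(0.05, 0.9, 0.9) -> [ 0.019 -1.373 -0.367]
```

Call:
drive_tool(rows=[[[0,-0.4,-0.2,0,255],[0,-0.6,-0.3,0,255],[0,-0.8,-0.4,0,255],[0,-0.98,-0.5,0,255],[0,-0.98,-0.5,0,255],[0,-0.98,-0.5,0,255],[0,-0.98,-0.5,0,255]]])

```text
time: 20.6
position: [0.0491, 0.5369, 0.7219]
tool_rot: [-2.718, 0.035, -0.249]
ft_force: [1.2, 0.6, 0.2]
grip_width: 0.004
```

```bash
python3 st.py; python3 pl.py .36,.38,.5
```

```text
20.6 [0.04907257 0.53689035 0.72189617] [ 0.372 -0.301 -1.381  0.859 -0.342  1.853 -1.272]
[[ 0.984  0.012  0.18 ]
 [-0.061 -0.916  0.396]
 [ 0.169 -0.401 -0.9  ]]
(0.36, 0.38, 0.5) -> [0.926 0.788 0.645]
```

Tilt is now about 24° toward +y (with 11° in x), which is enough to reach under the hood. I'm going back behind the carton.

Call:
drive_tool(rows=[[[0.1,0.08,0.1,0,255],[0.25,0.2,0.2,0,255],[0.4,0.35,0.3,0,255],[0.55,0.5,0.45,0,255],[0.7,0.65,0.55,0.05,255],[0.85,0.75,0.6,0.1,255],[0.926,0.788,0.645,0.15,255],[0.926,0.788,0.645,0.2,255]]])

```text
time: 21.6
position: [0.3637, 0.3768, 0.4954]
tool_rot: [-2.55, 0.884, -0.055]
ft_force: [-0.5, 0.6, 0.4]
grip_width: 0.005
```

```bash
python3 st.py; python3 pl.py .5,.1,.42 .47,-.2,.38
```

```text
21.6 [0.36366487 0.3767828  0.49540103] [-0.465 -0.251 -0.204  1.595 -0.251  1.395 -1.346]
[[ 0.795 -0.58   0.177]
 [-0.598 -0.7    0.392]
 [-0.103 -0.417 -0.903]]
(0.5, 0.1, 0.42) -> [ 0.939  0.487 -0.054]
(0.47, -0.2, 0.38) -> [ 1.471  1.3   -0.343]
```

Call:
drive_tool(rows=[[[0.15,0.08,0,0.05,255],[0.31,0.16,-0.02,0.1,255],[0.47,0.24,-0.03,0.15,255],[0.62,0.32,-0.04,0.2,255],[0.78,0.4,-0.05,0.25,255],[0.939,0.487,-0.054,0.3,255],[0.939,0.487,-0.054,0.3,255]]])

```text
time: 22.48
position: [0.5015, 0.1001, 0.422]
tool_rot: [-1.886, 1.955, 0.227]
ft_force: [-0.3, 1.0, 0.2]
grip_width: 0.006
```

```bash
python3 st.py; python3 pl.py .457,-.2,.35 .457,-.2,.14
```

```text
22.475 [0.50147321 0.10005294 0.42195391] [-0.171 -0.168  0.171  1.675 -0.379  1.447 -1.594]
[[ 0.002 -0.984  0.179]
 [-0.917  0.07   0.394]
 [-0.4   -0.165 -0.902]]
(0.457, -0.2, 0.35) -> [ 1.012  0.115 -0.204]
(0.457, -0.2, 0.14) -> [1.292 0.23  0.427]
```

Call:
drive_tool(rows=[[[0.2,0.02,-0.04,0,255],[0.4,0.04,-0.08,0,255],[0.6,0.07,-0.12,0,255],[0.8,0.09,-0.16,0,255],[0.99,0.115,-0.2,0,255],[0.99,0.115,-0.2,0,255]]])

```text
time: 23.22
position: [0.4576, -0.1925, 0.3522]
tool_rot: [-1.888, 1.952, 0.226]
ft_force: [-0.3, 0.5, -0.2]
grip_width: 0.002
```

```bash
python3 st.py; python3 pl.py .456,-.2,.2 .456,-.19,.116
python3 - <<'E'
from h import *
d=snap('side','s7'); cv2.imwrite('pics/s7c.png',cv2.resize(d['img'][60:360,170:450],None,fx=2,fy=2,interpolation=cv2.INTER_CUBIC))
E
```

```text
23.225 [ 0.45762481 -0.19254844  0.35223405] [ 0.07  -0.013  0.578  1.669 -0.43   1.586 -0.94 ]
[[ 0.004 -0.984  0.18 ]
 [-0.916  0.068  0.394]
 [-0.4   -0.166 -0.901]]
(0.456, -0.2, 0.2) -> [0.226 0.088 0.447]
(0.456, -0.19, 0.116) -> [0.307 0.137 0.712]
```

View pics/s7c.png

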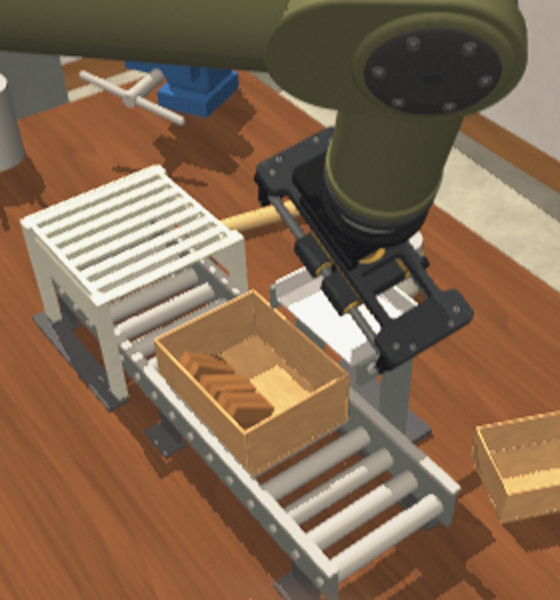

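The view shows the carton with its blocks in it at (250,380), and the tilted gripper above and behind it. Descending behind the rear face.

Call:
drive_tool(rows=[[[0.1,0.04,0.18,0,255],[0.2,0.08,0.36,0,255],[0.26,0.1,0.5,0,255],[0.3,0.13,0.64,0,255],[0.31,0.137,0.71,0,255],[0.31,0.137,0.71,0,255]]])

```text
time: 24.02
position: [0.4582, -0.1847, 0.1173]
tool_rot: [-1.896, 1.941, 0.23]
ft_force: [0.2, -0.3, -0.1]
grip_width: 0.002
```

```bash
python3 st.py; python3 pl.py .455,-.09,.116 .454,.01,.116 .453,.11,.116
python3 - <<'E'
from h import *
d=snap('side','s8'); cv2.imwrite('pics/s8c.png',cv2.resize(d['img'][110:370,200:440],None,fx=2.3,fy=2.3,interpolation=cv2.INTER_CUBIC))
E
```

```text
24.025 [ 0.45822527 -0.18466018  0.11732394] [ 0.105  0.182  0.582  1.985 -0.578  1.199 -0.641]
[[ 0.014 -0.984  0.177]
 [-0.915  0.059  0.399]
 [-0.403 -0.168 -0.9  ]]
(0.455, -0.09, 0.116) -> [-0.287  0.03   0.128]
(0.454, 0.01, 0.116) -> [-0.592  0.053  0.26 ]
(0.453, 0.11, 0.116) -> [-0.897  0.075  0.392]
```

View pics/s8c.png

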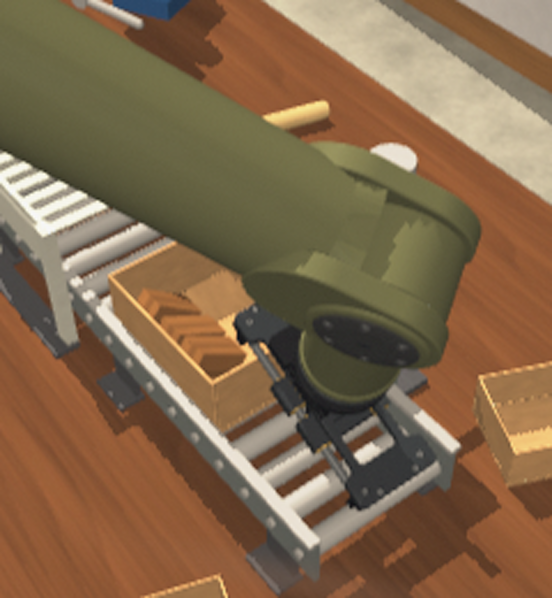

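Call:
drive_tool(rows=[[[-0.03,0.003,0.013,0,255],[-0.06,0.006,0.026,0,255],[-0.09,0.009,0.04,0,255],[-0.118,0.011,0.052,0,255],[-0.145,0.014,0.064,0,255],[-0.172,0.017,0.076,0,255],[-0.2,0.02,0.088,0,255],[-0.228,0.023,0.101,0,255],[-0.257,0.026,0.114,0,255],[-0.287,0.03,0.128,0,255],[-0.317,0.032,0.141,0,255],[-0.348,0.034,0.154,0,255],[-0.378,0.037,0.167,0,255],[-0.409,0.039,0.18,0,255],[-0.439,0.041,0.194,0,255],[-0.47,0.044,0.207,0,255],[-0.5,0.046,0.22,0,255],[-0.531,0.048,0.233,0,255],[-0.561,0.051,0.247,0,255],[-0.592,0.053,0.26,0,255]]])

```text
time: 26.58
position: [0.4541, 0.0084, 0.116]
tool_rot: [-1.893, 1.943, 0.227]
ft_force: [-0.4, -1.9, -0.8]
grip_width: 0.001
```

```bash
python3 st.py; python3 pl.py .4545,.06,.116 .4535,.11,.116 .453,.135,.116 .453,.15,.116
python3 - <<'E'
from h import *
d=snap('side','s9'); cv2.imwrite('pics/s9c.png',cv2.resize(d['img'][110:370,170:410],None,fx=2.3,fy=2.3,interpolation=cv2.INTER_CUBIC))
e=snap('wrist','w9');f=snap('scene','c9');cv2.imwrite('pics/c9c.png',cv2.resize(f['img'][140:300,220:420],None,fx=3,fy=3,interpolation=cv2.INTER_CUBIC))
print(ctrl.get_state()['ft_force'])
E
```

```text
26.575 [0.45409281 0.00843495 0.11601717] [-0.13  -0.055  0.386  2.201 -0.518  0.977 -1.05 ]
[[ 0.012 -0.984  0.18 ]
 [-0.916  0.061  0.397]
 [-0.401 -0.169 -0.9  ]]
(0.4545, 0.06, 0.116) -> [-0.157  0.009  0.068]
(0.4535, 0.11, 0.116) -> [-0.31   0.023  0.134]
(0.453, 0.135, 0.116) -> [-0.386  0.029  0.167]
(0.453, 0.15, 0.116) -> [-0.432  0.033  0.187]
[0.01059215 0.46071601 0.17261203]
```

View pics/s9c.png

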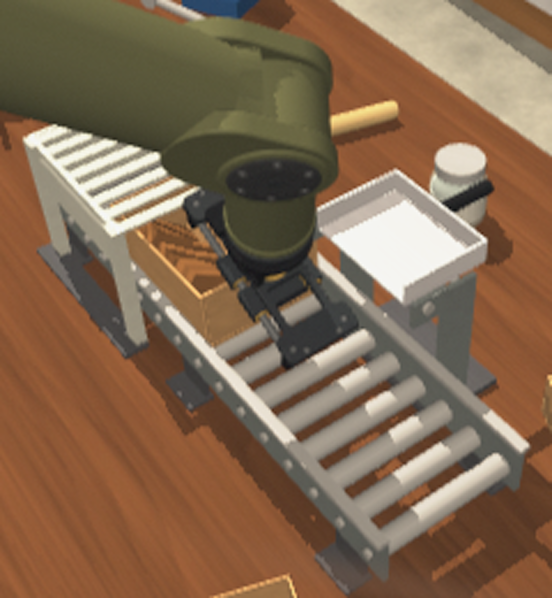

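View pics/w9.png

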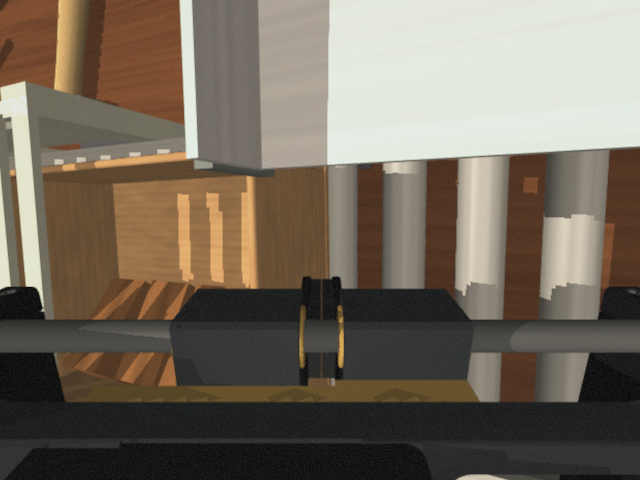

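View pics/c9c.png

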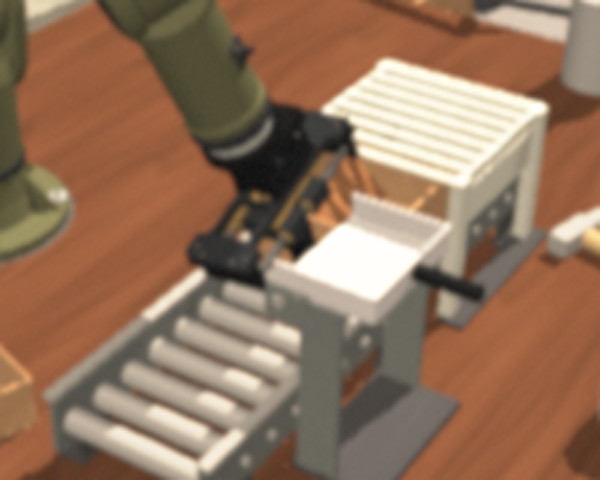

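Run:
```python
from h import *
d=load('w9')
for p in [(252,180),(248,240)]: print('rim?',p,onz(d,*p,.145).round(4))
for p in [(328,180),(328,230)]: print('bottom',onz(d,*p,.07).round(4))
for p in [(40,130),(47,300)]: print('hood top',onz(d,*p,.164).round(4),onz(d,*p,.160).round(4))
for p in [(302,280),(342,280)]: print('fingertip', onz(d,*p,.103).round(4))
```

```text
rim? (252, 180) [0.5109 0.028  0.145 ]
rim? (248, 240) [0.4874 0.0301 0.145 ]
bottom [0.5156 0.0273 0.07  ]
bottom [0.4867 0.0268 0.07  ]
hood top [0.5331 0.1272 0.164 ] [0.5344 0.1345 0.16  ]
hood top [0.4553 0.1306 0.164 ] [0.4534 0.1381 0.16  ]
fingertip [0.4633 0.027  0.103 ]
fingertip [0.4654 0.0054 0.103 ]
```

Call:
drive_tool(rows=[[[-0.025,0.002,0.011,0,255],[-0.05,0.004,0.022,0,255],[-0.078,0.006,0.034,0,255],[-0.106,0.008,0.046,0,255],[-0.134,0.01,0.058,0,255],[-0.162,0.012,0.07,0,255],[-0.19,0.014,0.082,0,255],[-0.218,0.016,0.094,0,255],[-0.246,0.018,0.106,0,255],[-0.27,0.02,0.117,0,255],[-0.29,0.022,0.126,0,255]]])

```text
time: 28.1
position: [0.4534, 0.1035, 0.1158]
tool_rot: [-1.894, 1.943, 0.227]
ft_force: [-0.5, -1.7, -0.2]
grip_width: 0.004
```

```bash
python3 st.py; python3 pl.py .453,.125,.116 .453,.131,.116 .453,.14,.116
python3 - <<'E'
from h import *
d=snap('side','s10'); cv2.imwrite('pics/s10c.png',cv2.resize(d['img'][110:310,150:390],None,fx=3,fy=3,interpolation=cv2.INTER_CUBIC))
e=snap('wrist','w10')
print(ctrl.get_state()['ft_force'])
E
```

```text
28.1 [0.45336001 0.1034998  0.11578517] [-0.233 -0.096  0.252  2.241 -0.515  0.876 -1.267]
[[ 0.012 -0.984  0.179]
 [-0.916  0.061  0.397]
 [-0.401 -0.169 -0.9  ]]
(0.453, 0.125, 0.116) -> [-0.066  0.005  0.028]
(0.453, 0.131, 0.116) -> [-0.084  0.007  0.035]
(0.453, 0.14, 0.116) -> [-0.112  0.008  0.047]
[ 0.5672665   0.47784292 -0.11264585]
```

View pics/s10c.png

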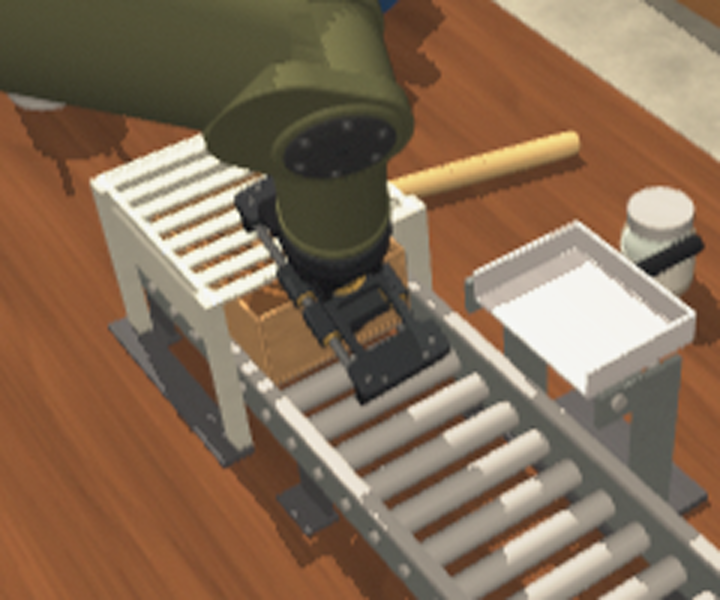

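View pics/w10.png

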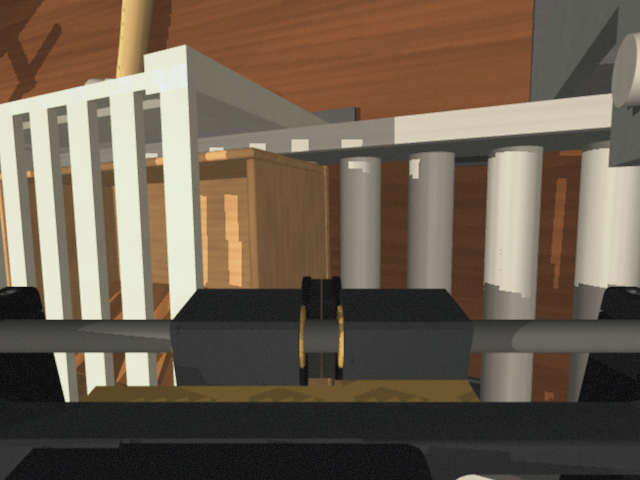

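Call:
drive_tool(rows=[[[-0.015,0.001,0.006,0,255],[-0.03,0.002,0.013,0,255],[-0.045,0.003,0.019,0,255],[-0.06,0.004,0.025,0,255],[-0.07,0.005,0.029,0,255],[-0.075,0.006,0.031,0,255]]])

```text
time: 28.95
position: [0.4531, 0.1275, 0.1161]
tool_rot: [-1.894, 1.943, 0.226]
ft_force: [-0.5, -1.8, -1.2]
grip_width: 0.005
```

```bash
python3 st.py
python3 - <<'E'
from h import *
e=snap('wrist','w11')
print(ctrl.get_state()['ft_force'])
E
```

```text
28.95 [0.45306524 0.1274986  0.11608215] [-0.259 -0.099  0.217  2.243 -0.513  0.851 -1.323]
[[ 0.012 -0.984  0.18 ]
 [-0.916  0.061  0.396]
 [-0.401 -0.169 -0.9  ]]
[ 0.99420773 -0.8201678   0.36943952]
```

View pics/w11.png

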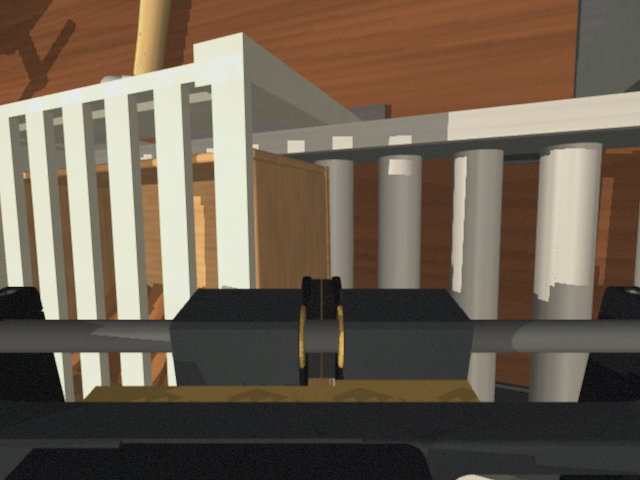

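Run:
```python
from h import *
d=load('w11')
for p in [(329,175),(328,250)]: print('rear bottom',onz(d,*p,.07).round(4))
for p in [(247,120),(252,200),(254,270)]: print('hood',onz(d,*p,.164).round(4),onz(d,*p,.160).round(4))
```

```text
rear bottom [0.5177 0.144  0.07  ]
rear bottom [0.4741 0.144  0.07  ]
hood [0.5279 0.1341 0.164 ] [0.529  0.1369 0.16  ]
hood [0.5023 0.1324 0.164 ] [0.5023 0.1352 0.16  ]
hood [0.479  0.1318 0.164 ] [0.4781 0.1346 0.16  ]
```

Call:
drive_tool(rows=[[[-0.006,0,0.0027,0,255],[-0.012,0,0.0053,0,255],[-0.017,0,0.0075,0,255]]])

```text
time: 29.38
position: [0.4532, 0.133, 0.1161]
tool_rot: [-1.894, 1.943, 0.227]
ft_force: [0.4, -0.4, 0.9]
grip_width: 0.008
```

Call:
drive_tool(rows=[[[-0.005,0,0.0022,0,255],[-0.008,0,0.0035,0,255]]])

```text
time: 29.62
position: [0.4535, 0.1339, 0.1158]
tool_rot: [-1.894, 1.945, 0.225]
ft_force: [-3.6, -8.7, 2.9]
grip_width: 0.009
```

Call:
drive_tool(rows=[[[0,0,0,0,255],[0,0,0,0,255]]])

```text
time: 29.88
position: [0.4535, 0.1338, 0.1158]
tool_rot: [-1.893, 1.945, 0.225]
ft_force: [-3.4, -7.4, 2.3]
grip_width: 0.008
```

```bash
python3 - <<'E'
from h import *
e=snap('wrist','w12'); d=snap('scene','c12'); s=snap('side','s12')
cv2.imwrite('pics/c12c.png',cv2.resize(d['img'][130:290,260:430],None,fx=3.7,fy=3.7,interpolation=cv2.INTER_CUBIC))
print(ctrl.get_state()['ft_force'])
E
python3 pl.py .455,.05,.116 .455,.0,.2
```

```text
[-2.19291451 -6.6556202   0.76879308]
(0.455, 0.05, 0.116) -> [ 0.256 -0.022 -0.11 ]
(0.455, 0.0, 0.2) -> [ 0.297 -0.08  -0.428]
```

View pics/w12.png

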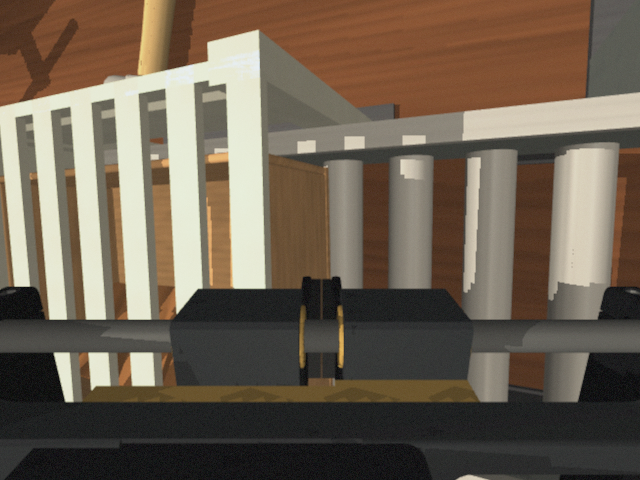

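View pics/c12c.png

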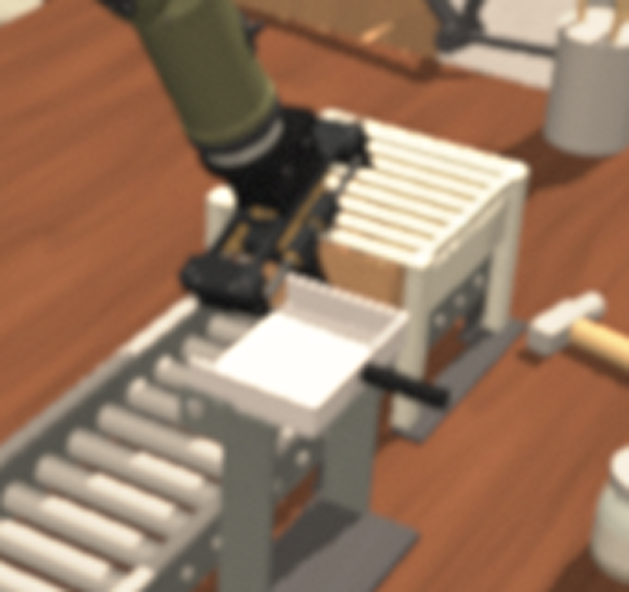

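Run:
```python
from h import *
d=load('w12')
for p in [(328,175),(328,250)]: print('rear bottom',onz(d,*p,.07).round(4))
for p in [(267,150),(269,250)]: print('hood',onz(d,*p,.164).round(4),onz(d,*p,.16).round(4))
```

```text
rear bottom [0.5182 0.1507 0.07  ]
rear bottom [0.4746 0.1501 0.07  ]
hood [0.5185 0.1327 0.164 ] [0.5191 0.1352 0.16  ]
hood [0.4866 0.1321 0.164 ] [0.486  0.1346 0.16  ]
```

Call:
drive_tool(rows=[[[0.03,0,-0.013,0,255],[0.08,-0.005,-0.035,0,255],[0.16,-0.012,-0.07,0,255],[0.256,-0.022,-0.11,0,255],[0.27,-0.05,-0.25,0,255],[0.297,-0.08,-0.428,0,255],[0.35,-0.1,-0.6,0,255],[0.5,-0.1,-0.7,0,255],[0.7,-0.1,-0.8,0,255],[0.7,-0.1,-0.8,0,255]]])

```text
time: 31.28
position: [0.4423, -0.1591, 0.2537]
tool_rot: [-1.886, 1.951, 0.221]
ft_force: [-0.3, 0.9, -0.6]
grip_width: 0.005
```

```bash
python3 st.py
python3 - <<'E'
from h import *
e=snap('wrist','w13'); d=snap('scene','c13'); s=snap('side','s13')
cv2.imwrite('pics/c13c.png',cv2.resize(d['img'][130:290,260:430],None,fx=3.7,fy=3.7,interpolation=cv2.INTER_CUBIC))
cv2.imwrite('pics/s13c.png',cv2.resize(s['img'][110:310,150:390],None,fx=3,fy=3,interpolation=cv2.INTER_CUBIC))
E
```

```text
31.275 [ 0.44230617 -0.15914749  0.25367256] [ 0.004 -0.056  0.595  1.9   -0.419  1.382 -0.907]
[[ 0.005 -0.983  0.184]
 [-0.917  0.069  0.393]
 [-0.399 -0.171 -0.901]]
```

View pics/s13c.png

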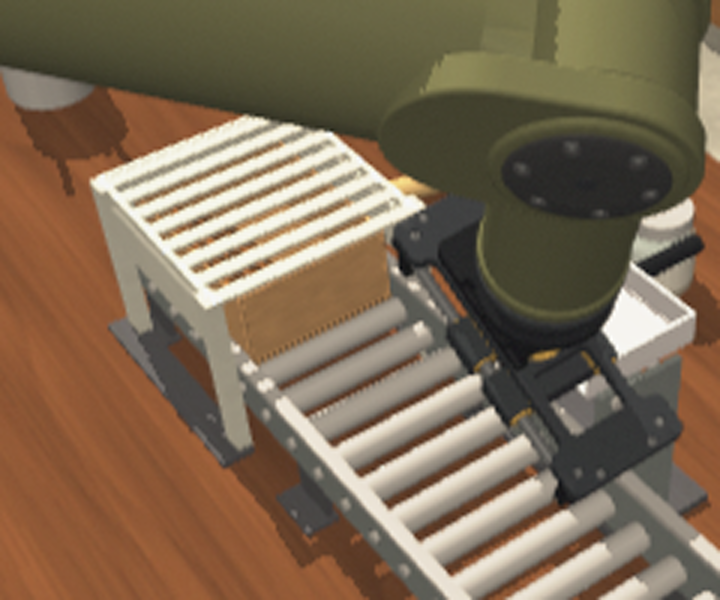

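View pics/c13c.png

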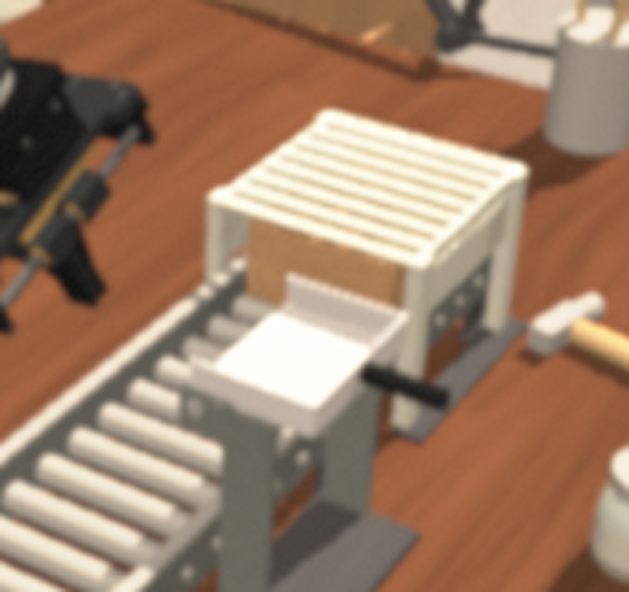

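View pics/w13.png

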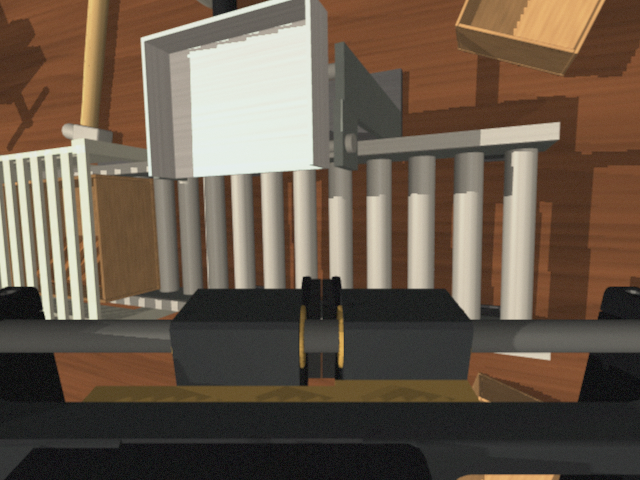

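Run:
```python
from h import *
S=load('s13');d=load('w13')
f=lambda u,v:(150+u/3,110+v/3)
print('side rear bottom',[onz(S,*f(*p),.07).round(4) for p in [(262,358),(392,292)]])
print('side hood front low edge',[onz(S,*f(*p),.16).round(4) for p in [(230,300),(400,212)]])
a=S['img'][140:215,175:300]; cv2.imwrite('pics/x13.png',cv2.resize(a,None,fx=6,fy=6,interpolation=cv2.INTER_CUBIC))
print('wrist rear bottom',[onz(d,*p,.07).round(4) for p in [(158,180),(158,280)]],'hood',[onz(d,*p,.164).round(4) for p in [(91,160),(97,280)]])
```

```text
side rear bottom [array([0.3946, 0.1476, 0.07  ]), array([0.5257, 0.1536, 0.07  ])]
side hood front low edge [array([0.3707, 0.1284, 0.16  ]), array([0.5343, 0.1424, 0.16  ])]
wrist rear bottom [array([0.5201, 0.143 , 0.07  ]), array([0.3931, 0.15  , 0.07  ])] hood [array([0.5331, 0.1275, 0.164 ]), array([0.4131, 0.129 , 0.164 ])]
```

View pics/x13.png

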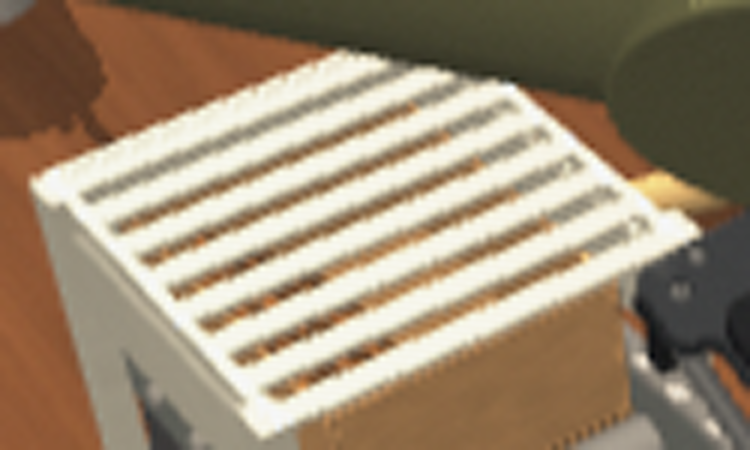

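Side view after retreat: the carton's rear face is under the hood's front edge at (320,300), its blocks show through the slats, and the tray is level. My measurements of how far the face is inside the edge come out at 15–19 mm against the 20 expected. I'll press once more, 3 mm lower, to rule out that the hood rather than the stop took the force.

```bash
python3 pl.py .454,-.0,.22 .454,.06,.113 .4535,.12,.113
```

```text
(0.454, -0.0, 0.22) -> [-0.423  0.012  0.309]
(0.454, 0.06, 0.113) -> [-0.463  0.085  0.709]
(0.4535, 0.12, 0.113) -> [-0.646  0.099  0.788]
```

Call:
drive_tool(rows=[[[-0.2,0,0.1,0,255],[-0.35,0.01,0.22,0,255],[-0.423,0.02,0.309,0,255],[-0.44,0.05,0.5,0,255],[-0.455,0.08,0.65,0,255],[-0.463,0.085,0.709,0,255],[-0.5,0.09,0.725,0,255],[-0.55,0.092,0.747,0,255],[-0.6,0.095,0.768,0,255],[-0.646,0.099,0.788,0,255],[-0.646,0.099,0.788,0,255]]])

```text
time: 32.8
position: [0.4534, 0.1207, 0.1137]
tool_rot: [-1.896, 1.94, 0.226]
ft_force: [-0.9, -0.8, 0.1]
grip_width: 0.005
```

```bash
python3 st.py; python3 pl.py .4535,.131,.113 .4535,.134,.113 .4535,.137,.113
```

```text
32.8 [0.45335498 0.1206997  0.11366317] [-0.267 -0.095  0.242  2.245 -0.516  0.853 -1.3  ]
[[ 0.015 -0.984  0.18 ]
 [-0.916  0.059  0.397]
 [-0.401 -0.17  -0.9  ]]
(0.4535, 0.131, 0.113) -> [-0.031  0.002  0.016]
(0.4535, 0.134, 0.113) -> [-0.04   0.002  0.02 ]
(0.4535, 0.137, 0.113) -> [-0.049  0.003  0.024]
```

Call:
drive_tool(rows=[[[-0.015,0.001,0.008,0,255],[-0.031,0.002,0.015,0,255],[-0.034,0.002,0.016,0,255]]])

```text
time: 33.17
position: [0.4535, 0.1306, 0.1126]
tool_rot: [-1.894, 1.943, 0.227]
ft_force: [-0.7, 0.3, -0.2]
grip_width: 0.0
```

Call:
drive_tool(rows=[[[-0.004,0,0.0018,0,255],[-0.006,0,0.0027,0,255]]])

```text
time: 33.42
position: [0.4537, 0.1323, 0.1126]
tool_rot: [-1.893, 1.944, 0.227]
ft_force: [0.5, -0.2, -0.4]
grip_width: 0.008
```

Call:
drive_tool(rows=[[[-0.004,0,0.0018,0,255],[-0.006,0,0.0026,0,255]]])

```text
time: 33.67
position: [0.4538, 0.1341, 0.1126]
tool_rot: [-1.894, 1.944, 0.226]
ft_force: [-1.2, -1.8, 1.6]
grip_width: 0.004
```

Call:
drive_tool(rows=[[[-0.004,0,0.0018,0,255],[-0.006,0,0.0026,0,255]]])

```text
time: 33.92
position: [0.454, 0.1346, 0.1124]
tool_rot: [-1.894, 1.945, 0.224]
ft_force: [-3.5, -8.7, 3.3]
grip_width: 0.006
```

Call:
drive_tool(rows=[[[-0.0027,-0.0011,-0.006,0,255],[-0.0027,-0.0011,-0.006,0,255],[-0.0027,-0.0011,-0.006,0,255]]])

```text
time: 34.3
position: [0.4536, 0.1343, 0.1134]
tool_rot: [-1.894, 1.947, 0.224]
ft_force: [0.3, -6.3, -2.6]
grip_width: 0.005
```

Run:
```python
from h import *
s=ctrl.get_state();print(s['position'],s['ft_force'],s['torque'])
e=snap('wrist','w14'); s=snap('side','s14'); f=snap('scene','c14')
s=ctrl.get_state();print(s['position'],s['ft_force'],s['torque'])
for t in('w12','w14'):
    a=load(t)['img'][140:300,200:350]; cv2.imwrite(f'pics/{t}z.png',cv2.resize(a,None,fx=5,fy=3.7,interpolation=cv2.INTER_CUBIC))
cv2.imwrite('pics/c14z.png',cv2.resize(f['img'][150:240,300:400],None,fx=6,fy=6,interpolation=cv2.INTER_CUBIC))
```

```text
[0.45363025 0.1342842  0.11343082] [ 0.31599996 -6.27527898 -2.62441444] [-1.70371269  0.42425591 -0.17766282]
[0.45365523 0.13425836 0.11343912] [ 0.25062206 -6.86208629 -2.61522739] [-1.72192491  0.39793474 -0.2002701 ]
```

View pics/w14z.png

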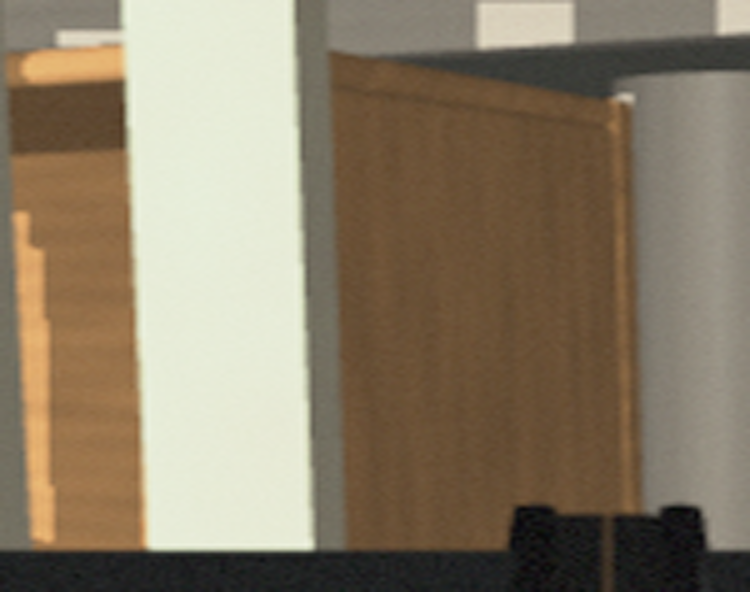

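View pics/c14z.png

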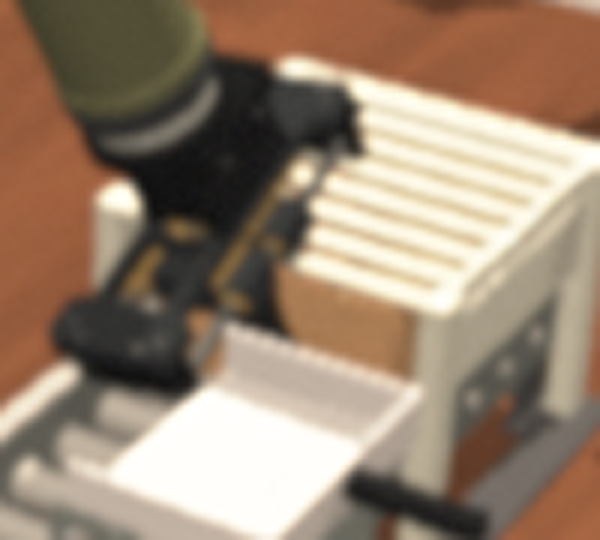

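Call:
drive_tool(rows=[[[-0.006,0,0.0026,0,255],[-0.012,0,0.0052,0,255],[-0.012,0,0.0052,0,255]]])

```text
time: 34.83
position: [0.4538, 0.1345, 0.1132]
tool_rot: [-1.894, 1.95, 0.221]
ft_force: [-7.5, -20.6, 4.7]
grip_width: 0.004
```

Run:
```python
from h import *
s=ctrl.get_state();print(s['position'],s['ft_force'],s['torque'])
e=snap('wrist','w15')
for t,q in(('w15',((266.0,170),(260,170),(267.5,230),(327.3,200))),('w14',((260,170),(266.8,170),(327.3,200)))):
    d=load(t); print(t,[ (p,onz(d,*p,.164).round(4)[1],onz(d,*p,.160).round(4)[1],onz(d,*p,.07).round(4)[1]) for p in q])
w=load('w15')['img'].astype(int); v=load('w14')['img'].astype(int)
for r in(180,230): print(r,w[r,245:345].sum(1)//3)
for r in(180,230): print(r,v[r,245:345].sum(1)//3)
```

```text
[0.45379291 0.13451811 0.11320771] [ -7.53082427 -20.55540091   4.72369819] [-3.12318442  1.26197937  0.09639828]
w15 [((266.0, 170), np.float64(0.1322), np.float64(0.1347), np.float64(0.1909)), ((260, 170), np.float64(0.1343), np.float64(0.1369), np.float64(0.1952)), ((267.5, 230), np.float64(0.1318), np.float64(0.1343), np.float64(0.1902)), ((327.3, 200), np.float64(0.1115), np.float64(0.1132), np.float64(0.1501))]
w14 [((260, 170), np.float64(0.1343), np.float64(0.1369), np.float64(0.1956)), ((266.8, 170), np.float64(0.1318), np.float64(0.1343), np.float64(0.1907)), ((327.3, 200), np.float64(0.1113), np.float64(0.113), np.float64(0.1503))]
180 [229 228 228 229 228 228 227 229 228 229 227 227 228 228 201 126 105 106
 105 106 104  97  82  85  83  79  79  78  80  80  83  78  79  78  79  82
  82  81  80  81  81  81  82  81  79  81  79  79  78  80  79  81  83  82
  78  80  77  79  81  76  74  77  76  73  75  75  77  79  75  76  80  74
  78  78  80  79  77  93  94  76  80 101 112 117 121 121 125 126 125 130
 130 134 136 138 138 142 143 147 145 144]
230 [227 228 228 228 227 227 228 226 2
[... 494 characters left out ...]
  81  84  82  79  75  74  80
  83  84  81  79  81  84  81  81  80  77  80  82  83  82  81  78  77  81
  81  81  83  80  78  78  73  80  75  74  75  75  76  75  75  77  79  78
  75  78  79  79  76  83  91  84  76  94 107 111 115 122 124 125 124 126
 131 134 133 138 137 140 144 142 144 145]
230 [228 228 227 226 226 228 227 227 228 227 227 227 228 227 228 211 151 105
 107 105 106 106 100  83  78  78  77  75  74  79  80  82  82  81  78  79
  81  81  78  81  75  72  79  81  80  80  77  82  82  82  80  81  78  80
  83  74  79  75  80  79  78  77  76  80  79  81  78  83  78  76  73  81
  81  74  73  75  75  76  85  97  90  78  90 106 117 122 124 126 123 126
 127 131 135 133 140 140 139 141 143 144]
```

Run:
```python
from h import *
S=load('s13'); im=S['img'].astype(np.float32)
for x in(.40,.42,.44):
    print(x)
    for y in np.arange(.268,.345,.002):
        p=proj(S,[x,y,.164]); c=cv2.getRectSubPix(im,(1,1),tuple(map(float,p)))[0,0]; print(f'{y*1000:.0f}:{c.astype(int)[::-1].tolist()}',end=' ')
    print()
# apparent location of home rim pts for stop=.3345
for yy in(.3265,.3305,.3345):
    print(yy,[onz(S,*proj(S,[x,yy,.145]),.164).round(4) for x in(.40,.44)])
# rear bottom edge profile along y at z=.07
for x in(.42,.45,.48,.5):
    print(x,' '.join(f'{y*1000:.0f}:{cv2.getRectSubPix(im,(1,1),tuple(map(float,proj(S,[x,y,.07]))))[0,0].astype(int)[::-1].tolist()}' for y in np.arange(.138,.166,.002)))
```

```text
0.4
268:[245, 244, 233] 270:[244, 244, 232] 272:[242, 240, 224] 274:[237, 234, 213] 276:[214, 202, 176] 278:[173, 149, 117] 280:[142, 111, 77] 282:[144, 120, 91] 284:[154, 136, 111] 286:[181, 169, 145] 288:[213, 206, 184] 290:[236, 232, 214] 292:[241, 240, 225] 294:[244, 243, 231] 296:[244, 244, 232] 298:[242, 240, 226] 300:[236, 233, 215] 302:[210, 204, 183] 304:[179, 172, 151] 306:[154, 146, 127] 308:[153, 145, 127] 310:[153, 145, 126] 312:[166, 159, 139] 314:[199, 193, 172] 316:[228, 223, 203] 318:[240, 237, 221] 320:[243, 242, 230] 322:[244, 244, 233] 324:[244, 244, 232] 326:[243, 242, 228] 328:[241, 239, 222] 330:[239, 237, 218] 332:[239, 235, 215] 334:[230, 219, 196] 336:[205, 179, 151] 338:[168, 124, 92] 340:[146, 93, 61] 342:[142, 88, 55] 344:[141, 86, 53] 
0.42
268:[245, 245, 233] 270:[245, 245, 233] 272:[242, 240, 224] 274:[230, 223, 198] 276:[204, 185, 153] 278:[171, 141, 104] 280:[150, 118, 81] 282:[146, 119, 87] 284:[149, 130, 103] 286:[168, 157, 132] 288:[202, 196, 172] 290:[228, 226, 206] 292:[241, 240, 225] 294:[244, 244, 231] 296:[245, 245, 233] 298:[242, 241, 228] 3
[... 1854 characters left out ...]
50:[144, 108, 72] 152:[145, 107, 68] 154:[143, 105, 67] 156:[139, 103, 66] 158:[139, 103, 67] 160:[140, 104, 67] 162:[142, 105, 68] 164:[144, 106, 69]
0.48 138:[168, 159, 145] 140:[165, 156, 142] 142:[161, 150, 136] 144:[153, 141, 126] 146:[144, 129, 113] 148:[133, 112, 90] 150:[137, 104, 74] 152:[146, 107, 70] 154:[140, 103, 67] 156:[140, 103, 67] 158:[139, 103, 68] 160:[139, 103, 68] 162:[139, 103, 68] 164:[140, 104, 68]
0.5 138:[168, 159, 144] 140:[166, 157, 143] 142:[162, 153, 139] 144:[156, 147, 134] 146:[147, 136, 122] 148:[133, 118, 101] 150:[114, 94, 75] 152:[127, 97, 69] 154:[141, 104, 69] 156:[143, 105, 69] 158:[138, 102, 66] 160:[138, 103, 67] 162:[138, 103, 67] 164:[139, 103, 67]
```

The side view through the last slat gap shows the stop's face at a height below the carton's rim, with no cardboard there. So the carton is still some 4–7 mm short, and the gripper was being held up by the hood. I need more tilt. Backing out.

Call:
drive_tool(rows=[[[0.05,0,-0.02,0,255],[0.15,-0.01,-0.065,0,255],[0.26,-0.02,-0.112,0,255],[0.2,-0.04,-0.25,-0.05,255],[0.12,-0.08,-0.42,-0.1,255],[0.04,-0.12,-0.6,-0.15,255],[0,-0.14,-0.75,-0.2,255]]])

```text
time: 35.75
position: [0.4553, 0.0491, 0.3274]
tool_rot: [-2.385, 1.244, 0.032]
ft_force: [0.2, -0.1, 0.1]
grip_width: 0.006
```

```bash
python3 st.py; python3 pl.py .38,.3,.5 .36,.38,.5
```

```text
35.75 [0.45526891 0.04908953 0.32736101] [-0.232 -0.269  0.325  1.93  -0.351  1.324 -0.811]
[[ 0.593 -0.784  0.182]
 [-0.774 -0.494  0.397]
 [-0.222 -0.376 -0.9  ]]
(0.38, 0.3, 0.5) -> [-0.924 -0.433 -0.231]
(0.36, 0.38, 0.5) -> [-1.17  -0.512 -0.137]
```

Call:
drive_tool(rows=[[[-0.18,-0.1,-0.05,-0.05,255],[-0.36,-0.2,-0.09,-0.1,255],[-0.54,-0.3,-0.13,-0.15,255],[-0.72,-0.4,-0.18,-0.2,255],[-0.884,-0.485,-0.22,-0.25,255]]])

```text
time: 36.38
position: [0.4039, 0.2913, 0.4923]
tool_rot: [-2.698, 0.242, -0.206]
ft_force: [0.6, 0.9, 0.2]
grip_width: 0.004
```

```bash
python3 st.py; python3 pl.py .2,.5,.58 .06,.56,.6
```

```text
36.375 [0.40386057 0.29131711 0.49233256] [-0.179 -0.279 -0.224  1.623 -0.362  1.451 -0.602]
[[ 0.974 -0.138  0.18 ]
 [-0.2   -0.896  0.397]
 [ 0.107 -0.423 -0.9  ]]
(0.2, 0.5, 0.58) -> [-0.77  -0.653 -0.109]
(0.06, 0.56, 0.6) -> [-1.257 -0.796 -0.174]
```

Call:
drive_tool(rows=[[[-0.17,-0.15,-0.05,0,255],[-0.34,-0.3,-0.1,0,255],[-0.5,-0.45,-0.15,0,255],[-0.66,-0.58,-0.2,0,255],[-0.82,-0.72,-0.26,0,255],[-0.967,-0.845,-0.303,0,255],[-0.967,-0.845,-0.303,0,255]]])

```text
time: 37.25
position: [0.137, 0.5419, 0.6514]
tool_rot: [-2.696, 0.238, -0.199]
ft_force: [-0.0, -0.1, 0.2]
grip_width: 0.005
```

```bash
python3 st.py; python3 pl.py .06,.65,.8 .06,.56,.85
```

```text
37.25 [0.13699953 0.54191755 0.65136165] [-0.727 -0.079 -0.636  1.116  0.047  1.646 -1.534]
[[ 0.975 -0.136  0.176]
 [-0.197 -0.895  0.4  ]
 [ 0.103 -0.425 -0.899]]
(0.06, 0.65, 0.8) -> [-0.27  -0.498 -0.347]
(0.06, 0.56, 0.85) -> [-0.194 -0.3   -0.617]
```

Call:
drive_tool(rows=[[[-0.05,-0.16,-0.14,0,255],[-0.1,-0.32,-0.28,0,255],[-0.16,-0.5,-0.43,0,255],[-0.22,-0.68,-0.59,0,255],[-0.283,-0.855,-0.74,0,255],[-0.283,-0.855,-0.74,0,255],[-0.283,-0.855,-0.74,0,255]]])

```text
time: 38.12
position: [0.1241, 0.6416, 0.7822]
tool_rot: [-2.656, 0.243, -0.215]
ft_force: [0.6, -0.3, -0.6]
grip_width: 0.007
```

```bash
python3 st.py; python3 pl.py .2,.5,.6 .3,.42,.55
```

```text
38.125 [0.12408672 0.64160278 0.78215986] [-1.61   0.446  0.567  0.184 -0.266  2.053 -1.518]
[[ 0.972 -0.135  0.192]
 [-0.207 -0.878  0.432]
 [ 0.11  -0.459 -0.881]]
(0.2, 0.5, 0.6) -> [0.277 0.659 0.38 ]
(0.3, 0.42, 0.55) -> [0.638 0.925 0.476]
```

Call:
drive_tool(rows=[[[-0.1,-0.3,0.1,0,255],[-0.2,-0.57,0.2,0,255],[-0.235,-0.8,0.2,0,255],[-0.235,-0.9,0.2,0,255]]])

```text
time: 38.62
position: [0.0927, 0.7074, 0.7439]
tool_rot: [-2.663, 0.239, -0.206]
ft_force: [4.1, -1.4, 1.4]
grip_width: 0.005
```

```bash
python3 st.py; python3 pl.py .2,.5,.6 .3,.42,.55
```

```text
38.625 [0.0927387  0.70735479 0.74393054] [-1.607  0.602  1.242  0.058 -0.985  2.053 -1.57 ]
[[ 0.974 -0.134  0.184]
 [-0.202 -0.881  0.428]
 [ 0.105 -0.454 -0.885]]
(0.2, 0.5, 0.6) -> [0.437 0.779 0.195]
(0.3, 0.42, 0.55) -> [0.798 1.045 0.289]
```

Call:
drive_tool(rows=[[[0.1,0.14,0.04,0,255],[0.22,0.28,0.08,0,255],[0.34,0.44,0.12,0,255],[0.46,0.6,0.17,0,255],[0.58,0.77,0.21,0,255],[0.72,0.94,0.26,0,255]]])

```text
time: 39.38
position: [0.211, 0.528, 0.6309]
tool_rot: [-2.665, 0.211, -0.192]
ft_force: [2.9, 1.8, -2.8]
grip_width: 0.003
```

```bash
python3 st.py; python3 pl.py .42,.22,.45 .45,.05,.40
```

```text
39.375 [0.21104028 0.52802341 0.63091968] [-2.424 -0.28   0.829  1.246  0.375  1.612 -1.618]
[[ 0.979 -0.116  0.17 ]
 [-0.18  -0.884  0.432]
 [ 0.1   -0.453 -0.886]]
(0.42, 0.22, 0.45) -> [0.806 1.1   0.21 ]
(0.45, 0.05, 0.4) -> [0.989 1.664 0.13 ]
```

Call:
drive_tool(rows=[[[0.12,0.15,0.03,0.0,255],[0.24,0.31,0.06,0.05,255],[0.36,0.48,0.09,0.1,255],[0.48,0.65,0.12,0.15,255],[0.6,0.82,0.15,0.2,255],[0.75,0.99,0.19,0.25,255],[0.75,0.99,0.19,0.25,255]]])

```text
time: 40.25
position: [0.3155, 0.3807, 0.5643]
tool_rot: [-2.551, 0.773, -0.066]
ft_force: [0.3, -0.4, 0.1]
grip_width: 0.008
```

```bash
python3 st.py; python3 pl.py .45,.03,.42 .47,.06,.40 .25,.05,.4
```

```text
40.25 [0.31549309 0.38069503 0.5642984 ] [-8.190e-01 -3.010e-01  1.000e-03  1.507e+00 -1.620e-01  1.485e+00
 -1.429e+00]
[[ 0.84  -0.512  0.177]
 [-0.535 -0.731  0.424]
 [-0.088 -0.451 -0.888]]
(0.45, 0.03, 0.42) -> [1.044 0.841 0.011]
(0.47, 0.06, 0.4) -> [1.053 0.764 0.124]
(0.25, 0.05, 0.4) -> [ 0.454  1.164 -0.02 ]
```

Call:
drive_tool(rows=[[[0.17,0.12,0,0.05,255],[0.34,0.25,0.01,0.1,255],[0.5,0.38,0.02,0.15,255],[0.67,0.52,0.02,0.2,255],[0.84,0.66,0.03,0.25,255],[0.99,0.8,0.03,0.3,255],[0.99,0.8,0.03,0.3,255]]])

```text
time: 41.12
position: [0.4419, 0.0629, 0.428]
tool_rot: [-1.935, 1.863, 0.234]
ft_force: [0.8, -0.6, -0.0]
grip_width: 0.005
```

```bash
python3 st.py; python3 pl.py .32,.05,.4 .455,.03,.3
```

```text
41.125 [0.44193124 0.06293403 0.42801583] [ 0.134 -0.269  0.019  1.756 -0.457  1.532 -1.391]
[[ 0.078 -0.981  0.179]
 [-0.906  0.006  0.423]
 [-0.416 -0.195 -0.888]]
(0.32, 0.05, 0.4) -> [ 0.046  0.417 -0.008]
(0.455, 0.03, 0.3) -> [0.28 0.04 0.34]
```

Call:
drive_tool(rows=[[[0,0.2,-0.01,0,255],[0,0.4,-0.02,0,255],[0,0.6,-0.03,0,255],[0,0.65,-0.03,0,255],[0,0.65,-0.03,0,255]]])

```text
time: 41.75
position: [0.3303, 0.1059, 0.2588]
tool_rot: [-2.139, 2.097, 0.397]
ft_force: [-0.2, 3.1, 2.7]
grip_width: 0.005
```

```bash
python3 st.py; python3 pl.py .45,.03,.35 .455,.02,.25
```

```text
41.75 [0.33031878 0.10585071 0.25883754] [ 0.289 -0.3   -0.316  2.051 -0.364  1.488 -1.51 ]
[[ 0.006 -0.995 -0.102]
 [-0.963 -0.033  0.266]
 [-0.268  0.097 -0.958]]
(0.45, 0.03, 0.35) -> [ 0.164 -0.359 -0.399]
(0.455, 0.02, 0.25) -> [ 0.286 -0.407 -0.09 ]
```

The last saturated move lowered the +y tilt instead of raising it. The moves on the -y side raised it reliably, so I'll go back there quickly.

Call:
drive_tool(rows=[[[0.1,-0.1,-0.12,0,255],[0.22,-0.22,-0.25,0,255],[0.38,-0.32,-0.4,0,255],[0.58,-0.346,-0.514,0,255],[0.77,-0.26,-0.57,0,255],[0.958,-0.164,-0.632,0,255],[0.958,-0.164,-0.632,0,255]]])

```text
time: 42.62
position: [0.3929, -0.2471, 0.3653]
tool_rot: [-2.065, 2.129, 0.381]
ft_force: [0.7, -0.1, 0.3]
grip_width: 0.007
```

```bash
python3 st.py; python3 pl.py .28,-.42,.33 .2,-.45,.32
```

```text
42.625 [ 0.39289336 -0.24706064  0.36528534] [ 0.549  0.06   0.103  1.534 -0.196  1.776 -0.967]
[[-0.04  -0.997 -0.068]
 [-0.959  0.019  0.284]
 [-0.282  0.076 -0.956]]
(0.28, -0.42, 0.33) -> [ 0.601  0.355 -0.026]
(0.2, -0.45, 0.32) -> [ 0.717  0.616 -0.004]
```

Call:
drive_tool(rows=[[[0.17,0.1,0,0,255],[0.35,0.2,0,0,255],[0.53,0.32,0,0,255],[0.66,0.48,0,0,255],[0.76,0.64,0,0,255],[0.82,0.82,0.01,0,255],[0.845,0.98,0.01,0,255]]])

```text
time: 43.5
position: [0.0909, -0.482, 0.3123]
tool_rot: [-2.071, 2.122, 0.383]
ft_force: [-0.1, 0.0, 1.2]
grip_width: 0.005
```

```bash
python3 st.py; python3 pl.py .06,-.25,.3 .06,-.2,.3
```

```text
43.5 [ 0.09094797 -0.48203156  0.31225468] [ 0.978  0.184  0.41   1.517 -0.056  1.753 -0.204]
[[-0.035 -0.997 -0.069]
 [-0.958  0.014  0.286]
 [-0.284  0.076 -0.956]]
(0.06, -0.25, 0.3) -> [-0.726  0.11   0.267]
(0.06, -0.2, 0.3) -> [-0.886  0.113  0.315]
```

Call:
drive_tool(rows=[[[-0.2,0.03,0.07,0,255],[-0.4,0.05,0.14,0,255],[-0.6,0.08,0.21,0,255],[-0.8,0.1,0.28,0,255],[-0.97,0.11,0.33,0,255],[-0.97,0.11,0.33,0,255]]])

```text
time: 44.25
position: [0.0779, -0.2301, 0.2835]
tool_rot: [-2.053, 2.096, 0.492]
ft_force: [0.5, -0.2, 0.6]
grip_width: 0.01
```

```bash
python3 st.py; python3 pl.py .06,-.12,.3 .3,-.38,.4 .25,-.45,.4
```

```text
44.25 [ 0.07791982 -0.2300888   0.2834624 ] [ 1.57  -0.295 -0.313  2.018 -0.083  1.777 -0.307]
[[-0.04  -0.993 -0.109]
 [-0.938  0.     0.346]
 [-0.344  0.117 -0.932]]
(0.06, -0.12, 0.3) -> [-0.361  0.066  0.082]
(0.3, -0.38, 0.4) -> [ 0.305 -0.69  -0.616]
(0.25, -0.45, 0.4) -> [ 0.531 -0.524 -0.678]
```

Call:
drive_tool(rows=[[[-0.12,0.015,-0.09,0,255],[-0.248,0.03,-0.19,0,255],[-0.3,0.03,-0.19,0,255],[-0.3,0.03,-0.19,0,255]]])

```text
time: 44.75
position: [0.0881, -0.1999, 0.3358]
tool_rot: [-1.997, 2.05, 0.581]
ft_force: [0.2, 1.0, 1.1]
grip_width: 0.006
```

```bash
python3 st.py; python3 pl.py .3,-.38,.4 .25,-.42,.4
```

```text
44.75 [ 0.08811916 -0.19991573  0.33575316] [ 1.123 -0.302  0.02   1.954 -0.073  1.939 -0.467]
[[-0.052 -0.992 -0.115]
 [-0.905 -0.002  0.426]
 [-0.423  0.126 -0.897]]
(0.3, -0.38, 0.4) -> [ 0.416 -0.673 -0.529]
(0.25, -0.42, 0.4) -> [ 0.545 -0.507 -0.567]
```

Call:
drive_tool(rows=[[[-0.08,0.025,-0.18,0,255],[-0.17,0.05,-0.36,0,255],[-0.19,0.05,-0.42,0,255]]])

```text
time: 45.12
position: [0.1087, -0.2159, 0.4151]
tool_rot: [-2.017, 2.06, 0.518]
ft_force: [-0.6, 0.5, 0.4]
grip_width: 0.004
```

```bash
python3 st.py; python3 pl.py .3,-.35,.42 .27,-.38,.42
```

```text
45.125 [ 0.10865957 -0.2159225   0.41509941] [ 0.856 -0.301  0.199  1.78  -0.07   2.052 -0.578]
[[-0.04  -0.995 -0.093]
 [-0.92   0.001  0.391]
 [-0.389  0.101 -0.916]]
(0.3, -0.35, 0.42) -> [ 0.379 -0.633 -0.249]
(0.27, -0.38, 0.42) -> [ 0.475 -0.534 -0.279]
```

Call:
drive_tool(rows=[[[0.2,0,0.01,0,255],[0.4,0,0.02,0,255],[0.6,0,0.03,0,255],[0.75,-0.01,0.05,0,255],[0.75,-0.01,0.05,0,255]]])

```text
time: 45.75
position: [0.1003, -0.417, 0.3091]
tool_rot: [-2.012, 2.06, 0.531]
ft_force: [0.1, -0.3, -0.4]
grip_width: 0.005
```

Call:
drive_tool(rows=[[[-0.2,0.03,0.08,0,255],[-0.4,0.05,0.16,0,255],[-0.6,0.08,0.24,0,255],[-0.8,0.1,0.3,0,255],[-0.9,0.11,0.34,0,255],[-0.9,0.11,0.34,0,255]]])

```text
time: 46.5
position: [0.0922, -0.1526, 0.2894]
tool_rot: [-1.967, 2.06, 0.767]
ft_force: [2.2, 0.4, -1.1]
grip_width: 0.005
```

```bash
python3 st.py; python3 pl.py .3,-.35,.42
```

```text
46.5 [ 0.09223205 -0.15261372  0.28944399] [ 1.47  -0.302 -0.36   2.066 -0.116  1.92  -0.47 ]
[[-0.1   -0.972 -0.21 ]
 [-0.873 -0.015  0.487]
 [-0.477  0.232 -0.848]]
(0.3, -0.35, 0.42) -> [ 0.297 -0.562 -0.835]
```

Call:
drive_tool(rows=[[[0.12,-0.05,-0.08,0,255],[0.22,-0.16,-0.2,0,255],[0.28,-0.28,-0.35,0,255],[0.297,-0.42,-0.52,0,255],[0.297,-0.55,-0.65,0,255]]])

```text
time: 47.12
position: [0.2859, -0.322, 0.3741]
tool_rot: [-1.97, 2.056, 0.768]
ft_force: [0.7, -0.7, 0.5]
grip_width: 0.006
```

```bash
python3 st.py; python3 pl.py .45,-.12,.33 .455,-.03,.25 .455,.03,.2
```

```text
47.125 [ 0.28590497 -0.32202409  0.37412543] [ 1.305  0.251 -0.502  1.402 -0.087  2.042 -0.848]
[[-0.098 -0.973 -0.211]
 [-0.873 -0.018  0.488]
 [-0.478  0.232 -0.847]]
(0.45, -0.12, 0.33) -> [-0.571 -0.578  0.338]
(0.455, -0.03, 0.25) -> [-0.707 -0.662  0.706]
(0.455, 0.03, 0.2) -> [-0.802 -0.704  0.945]
```

Call:
drive_tool(rows=[[[-0.13,-0.12,0.08,0,255],[-0.28,-0.24,0.17,0,255],[-0.45,-0.38,0.27,0,255],[-0.623,-0.515,0.384,0,255],[-0.75,-0.55,0.52,0,255],[-0.87,-0.58,0.68,0,255],[-0.99,-0.609,0.85,0,255],[-0.99,-0.609,0.88,0,255]]])

```text
time: 48.12
position: [0.4331, 0.0748, 0.2488]
tool_rot: [-1.979, 2.049, 0.771]
ft_force: [-0.1, -0.7, 0.0]
grip_width: 0.005
```

```bash
python3 st.py; python3 pl.py .44,.085,.15 .44,.09,.111 .44,.115,.111 .44,.13,.111 .44,.142,.111
```

```text
48.125 [0.4330742  0.07476596 0.24875191] [ 0.889  0.127 -0.799  1.807 -0.395  1.535 -1.451]
[[-0.091 -0.972 -0.216]
 [-0.873 -0.027  0.486]
 [-0.479  0.233 -0.847]]
(0.44, 0.085, 0.15) -> [ 0.126 -0.1    0.29 ]
(0.44, 0.09, 0.111) -> [ 0.173 -0.131  0.408]
(0.44, 0.115, 0.111) -> [ 0.101 -0.133  0.449]
(0.44, 0.13, 0.111) -> [ 0.057 -0.134  0.473]
(0.44, 0.142, 0.111) -> [ 0.022 -0.135  0.493]
```

Call:
drive_tool(rows=[[[0.06,-0.05,0.14,0,255],[0.126,-0.1,0.29,0,255],[0.16,-0.12,0.37,0,255],[0.173,-0.131,0.408,0,255],[0.15,-0.132,0.421,0,255],[0.125,-0.132,0.435,0,255],[0.101,-0.133,0.449,0,255],[0.086,-0.133,0.457,0,255]]])

```text
time: 49.12
position: [0.4427, 0.116, 0.1118]
tool_rot: [-1.971, 2.053, 0.769]
ft_force: [-0.3, 0.2, 0.1]
grip_width: 0.007
```

```bash
python3 st.py; python3 pl.py .44,.130,.111 .44,.134,.111 .44,.138,.111 .44,.142,.111
python3 - <<'E'
from h import *
print(ctrl.get_state()['ft_force'])
E
```

```text
49.125 [0.44270285 0.11596604 0.11179997] [ 0.777  0.315 -0.807  1.942 -0.312  1.214 -1.497]
[[-0.096 -0.973 -0.211]
 [-0.872 -0.02   0.489]
 [-0.48   0.231 -0.847]]
(0.44, 0.13, 0.111) -> [-0.039  0.007  0.027]
(0.44, 0.134, 0.111) -> [-0.05   0.007  0.034]
(0.44, 0.138, 0.111) -> [-0.062  0.007  0.04 ]
(0.44, 0.142, 0.111) -> [-0.074  0.006  0.047]
[-0.31710298  0.1964405   0.07972983]
```

Call:
drive_tool(rows=[[[-0.018,0.003,0.013,0,255],[-0.039,0.007,0.027,0,255],[-0.05,0.007,0.034,0,255],[-0.057,0.007,0.037,0,255],[-0.062,0.007,0.04,0,255]]])

```text
time: 49.75
position: [0.4397, 0.1363, 0.1103]
tool_rot: [-1.97, 2.055, 0.769]
ft_force: [-1.5, -6.2, 2.4]
grip_width: 0.0
```

Call:
drive_tool(rows=[[[-0.006,0,0.003,0,255],[-0.012,0,0.0065,0,255]]])

```text
time: 50.0
position: [0.4399, 0.1374, 0.1102]
tool_rot: [-1.97, 2.06, 0.766]
ft_force: [-4.9, -18.5, 9.5]
grip_width: 0.01
```

Run:
```python
from h import *
e=snap('wrist','w16'); s=snap('side','s16')
cv2.imwrite('pics/x16.png',cv2.resize(s['img'][140:215,175:300],None,fx=6,fy=6,interpolation=cv2.INTER_CUBIC))
s=ctrl.get_state(); print(s['time'],s['position'],s['ft_force'],s['torque'])
```

```text
50.1 [0.43996302 0.13727345 0.11028107] [ -3.76349585 -14.19883907   6.97146004] [-1.69963458  0.65767883  0.8166741 ]
```

View pics/x16.png

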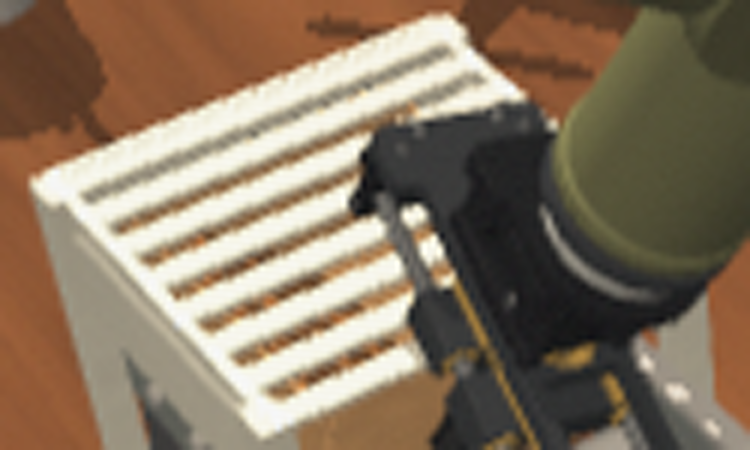

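View pics/w16.png

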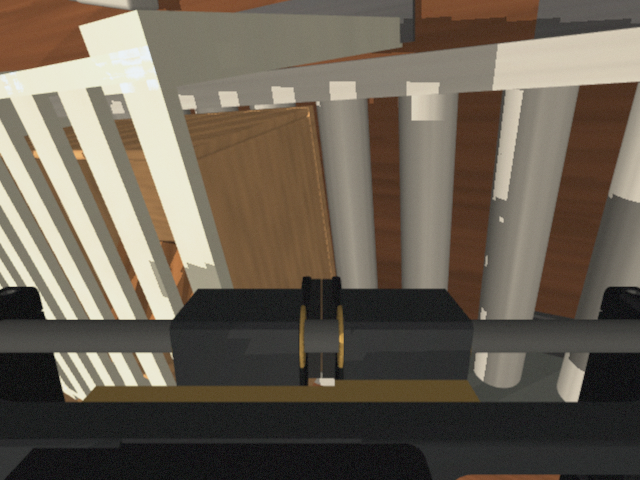

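Run:
```python
from h import *
d=load('w16')
print('rear bottom',[onz(d,*p,.07).round(4) for p in [(318,130),(325,180),(333,250)]])
print('hood low',[onz(d,*p,.16).round(4) for p in [(190,115),(208,190),(226,270)]])
for t in('s13','s16'):
    S=load(t); im=S['img'].astype(np.float32)
    for x in(.40,.42):
        print(t,x,' '.join(f'{y*1000:.0f}:{cv2.getRectSubPix(im,(1,1),tuple(map(float,proj(S,[x,y,.164]))))[0,0].astype(int)[::-1].tolist()}' for y in np.arange(.276,.288,.002)),'|',' '.join(f'{y*1000:.0f}:{cv2.getRectSubPix(im,(1,1),tuple(map(float,proj(S,[x,y,.164]))))[0,0].astype(int)[::-1].tolist()}' for y in np.arange(.302,.314,.002)))
    for x in(.40,.405,.41): print('bot',x,' '.join(f'{y*1000:.0f}:{cv2.getRectSubPix(im,(1,1),tuple(map(float,proj(S,[x,y,.07]))))[0,0].astype(int)[::-1].tolist()}' for y in np.arange(.140,.162,.002)))
# last gap, which pts z at stop .3345
```

```text
rear bottom [array([0.5112, 0.1534, 0.07  ]), array([0.4867, 0.1523, 0.07  ]), array([0.4462, 0.1516, 0.07  ])]
hood low [array([0.535 , 0.1335, 0.16  ]), array([0.5171, 0.1341, 0.16  ]), array([0.4931, 0.1354, 0.16  ])]
s13 0.4 276:[214, 202, 176] 278:[173, 149, 117] 280:[142, 111, 77] 282:[144, 120, 91] 284:[154, 136, 111] 286:[181, 169, 145] | 302:[210, 204, 183] 304:[179, 172, 151] 306:[154, 146, 127] 308:[153, 145, 127] 310:[153, 145, 126] 312:[166, 159, 139] 314:[199, 193, 172]
s13 0.42 276:[204, 185, 153] 278:[171, 141, 104] 280:[150, 118, 81] 282:[146, 119, 87] 284:[149, 130, 103] 286:[168, 157, 132] | 302:[222, 216, 195] 304:[189, 182, 160] 306:[164, 157, 135] 308:[156, 149, 129] 310:[166, 160, 138] 312:[183, 177, 153] 314:[202, 196, 173]
bot 0.4 140:[160, 150, 136] 142:[154, 139, 121] 144:[148, 125, 99] 146:[136, 109, 82] 148:[123, 95, 67] 150:[125, 93, 61] 152:[140, 103, 67] 154:[141, 106, 70] 156:[140, 104, 68] 158:[139, 103, 67] 160:[138, 102, 66]
bot 0.405 140:[160, 149, 135] 142:[154, 139, 122] 144:[144, 124, 102] 146:[128, 105, 81] 148:[119, 93, 67] 150:[131, 98, 64] 
[... 818 characters left out ...]
184, 178, 154] 314:[202, 197, 174]
bot 0.4 140:[161, 152, 139] 142:[153, 144, 131] 144:[141, 130, 117] 146:[136, 118, 102] 148:[135, 106, 80] 150:[138, 100, 64] 152:[146, 108, 69] 154:[146, 108, 69] 156:[147, 109, 70] 158:[143, 106, 68] 160:[139, 104, 67]
bot 0.405 140:[162, 152, 139] 142:[154, 145, 132] 144:[143, 133, 119] 146:[135, 121, 106] 148:[134, 108, 84] 150:[135, 100, 67] 152:[142, 104, 68] 154:[148, 109, 70] 156:[153, 112, 72] 158:[148, 109, 70] 160:[140, 103, 67]
bot 0.41 140:[161, 153, 139] 142:[156, 147, 134] 144:[146, 135, 122] 146:[138, 123, 108] 148:[133, 108, 85] 150:[136, 102, 70] 152:[145, 106, 68] 154:[152, 112, 72] 156:[159, 117, 75] 158:[149, 110, 71] 160:[140, 103, 67]
```

Call:
drive_tool(rows=[[[-0.0032,0.0015,-0.0056,0,255],[-0.0076,0.0015,-0.0032,0,255],[-0.0076,0.0015,-0.0032,0,255]]])

```text
time: 50.48
position: [0.4397, 0.1383, 0.1115]
tool_rot: [-1.971, 2.061, 0.765]
ft_force: [-2.3, -12.9, 2.7]
grip_width: 0.002
```

Run:
```python
from h import *
s=ctrl.get_state(); print(s['time'],s['position'],s['ft_force'],s['torque'])
```

```text
50.475 [0.43970952 0.13825945 0.11149888] [ -2.30016347 -12.8596076    2.73903577] [-2.55311899  0.53919358  0.90921213]
```

Call:
drive_tool(rows=[[[-0.0028,0.0012,-0.0042,0,255],[-0.0086,0.0012,-0.001,0,255],[-0.0086,0.0012,-0.001,0,255]]])

```text
time: 50.85
position: [0.439, 0.1387, 0.1118]
tool_rot: [-1.973, 2.063, 0.764]
ft_force: [-3.9, -15.2, -1.0]
grip_width: 0.005
```

Run:
```python
from h import *
s=ctrl.get_state(); print(s['time'],s['position'],s['ft_force'],s['torque'])
```

```text
50.85 [0.43899731 0.13869398 0.11181648] [ -3.90767262 -15.19479255  -0.97837499] [-3.64459371  0.38599191  1.12679984]
```

Run:
```python
from h import *
e=snap('wrist','w17')
a=e['img'][60:300,150:360]; cv2.imwrite('pics/w17z.png',cv2.resize(a,None,fx=2.5,fy=2.5,interpolation=cv2.INTER_CUBIC))
```

```text
(no output)
```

View pics/w17z.png

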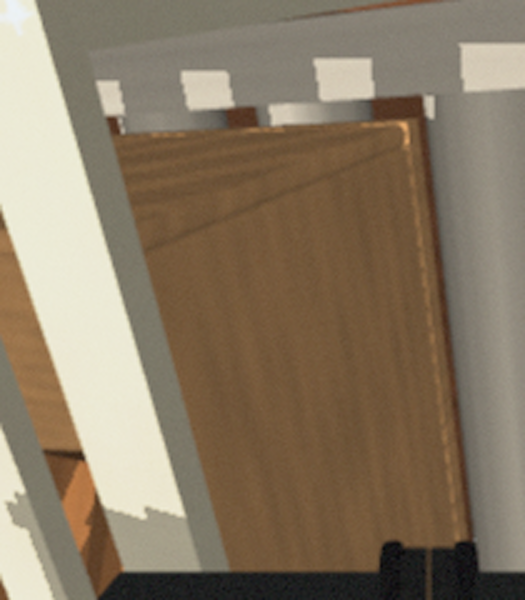

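```bash
python3 - <<'E'
from h import *
d=load('w17'); f=lambda u,v:(150+u/2.5,60+v/2.5)
print('rear bottom',[onz(d,*f(*p),.07).round(4) for p in [(410,125),(432,330),(452,480)]],[onz(d,*f(*p),.07).round(4) for p in [(428,140),(447,330),(463,480)]])
print('hood low',[onz(d,*f(*p),.16).round(4) for p in [(103,100),(160,310),(210,500)]])
E
cat h.py >/dev/null; python3 pl.py .438,.06,.112 .44,0.04,.25
```

```text
rear bottom [array([0.5189, 0.1564, 0.07  ]), array([0.4785, 0.1563, 0.07  ]), array([0.4426, 0.1552, 0.07  ])] [array([0.5162, 0.1529, 0.07  ]), array([0.4788, 0.1528, 0.07  ]), array([0.4431, 0.1523, 0.07  ])]
hood low [array([0.5369, 0.1351, 0.16  ]), array([0.5173, 0.1347, 0.16  ]), array([0.4951, 0.1345, 0.16  ])]
(0.438, 0.06, 0.112) -> [ 0.23   0.007 -0.126]
(0.44, 0.04, 0.25) -> [ 0.071  0.11  -0.551]
```

Rear edge now lies 0.156 against the hood edge at 0.135, about 21 mm inside, so it's home. Retreating.

Call:
drive_tool(rows=[[[0.02,0,-0.011,0,255],[0.08,0.002,-0.044,0,255],[0.16,0.005,-0.088,0,255],[0.24,0.007,-0.131,0,255],[0.2,0.04,-0.25,0,255],[0.11,0.1,-0.5,0,255],[0.1,0.12,-0.6,0,255],[0.1,0.12,-0.6,0,255]]])

```text
time: 51.9
position: [0.4422, 0.0282, 0.2635]
tool_rot: [-1.968, 2.054, 0.759]
ft_force: [0.0, -0.6, -1.6]
grip_width: 0.007
```

Run:
```python
from h import *
s=snap('side','s18'); w=snap('wrist','w18')
cv2.imwrite('pics/s18c.png',cv2.resize(s['img'][110:310,150:390],None,fx=3,fy=3,interpolation=cv2.INTER_CUBIC))
q=ctrl.get_state(); print(q['time'],q['position'],q['ft_force'])
for t in('s13','s16','s18'):
    S=load(t); im=S['img'].astype(np.float32)
    for x in(.41,.43): print(t,'bot',x,' '.join(f'{y*1000:.0f}:{cv2.getRectSubPix(im,(1,1),tuple(map(float,proj(S,[x,y,.07]))))[0,0].astype(int)[::-1].tolist()}' for y in np.arange(.140,.162,.002)))
```

```text
52.0 [0.4398725  0.0295532  0.26029494] [-0.26937902  0.83817791 -0.69590926]
s13 bot 0.41 140:[161, 151, 135] 142:[154, 142, 125] 144:[144, 127, 107] 146:[126, 107, 85] 148:[127, 100, 72] 150:[139, 105, 69] 152:[148, 110, 71] 154:[143, 106, 68] 156:[140, 104, 67] 158:[140, 104, 67] 160:[139, 103, 67]
s13 bot 0.43 140:[163, 154, 140] 142:[157, 147, 131] 144:[149, 132, 112] 146:[144, 116, 89] 148:[137, 106, 76] 150:[124, 93, 62] 152:[127, 95, 63] 154:[139, 104, 68] 156:[139, 104, 68] 158:[139, 104, 68] 160:[138, 103, 67]
s16 bot 0.41 140:[161, 153, 139] 142:[156, 147, 134] 144:[146, 135, 122] 146:[138, 123, 108] 148:[133, 108, 85] 150:[136, 102, 70] 152:[145, 106, 68] 154:[152, 112, 72] 156:[159, 117, 75] 158:[149, 110, 71] 160:[140, 103, 67]
s16 bot 0.43 140:[164, 155, 141] 142:[156, 146, 133] 144:[142, 132, 119] 146:[127, 115, 101] 148:[124, 102, 82] 150:[125, 92, 63] 152:[141, 102, 67] 154:[149, 109, 70] 156:[145, 107, 69] 158:[144, 106, 69] 160:[140, 104, 68]
s18 bot 0.41 140:[159, 150, 137] 142:[154, 144, 132] 144:[142, 132, 120] 146:[131, 118, 106] 148:[122, 100, 81] 150:[125, 93, 65] 152:[140, 101, 65] 154:[148, 108, 69] 156:[147, 108, 69] 158:[145, 107, 68] 160:[140, 104, 67]
s18 bot 0.43 140:[161, 152, 138] 142:[153, 143, 130] 144:[139, 129, 116] 146:[124, 111, 98] 148:[114, 94, 76] 150:[111, 81, 55] 152:[126, 92, 60] 154:[142, 105, 68] 156:[146, 108, 70] 158:[141, 105, 67] 160:[138, 103, 66]
```

View pics/s18c.png

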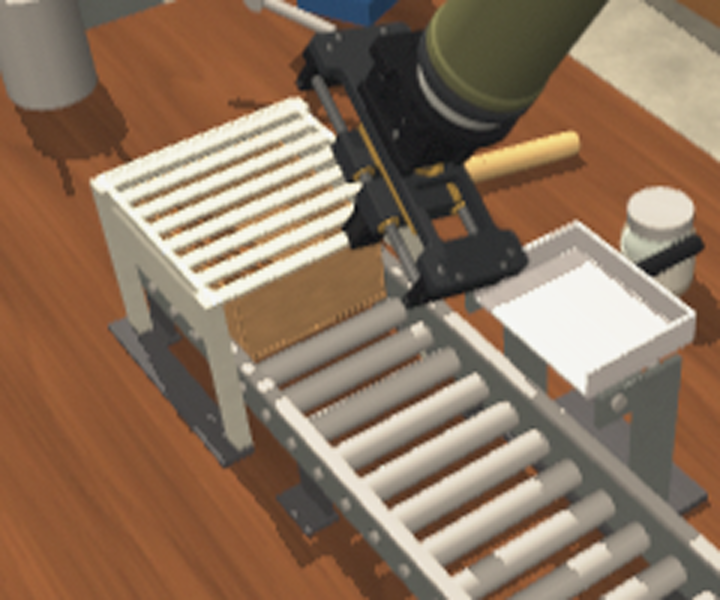

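View pics/w18.png

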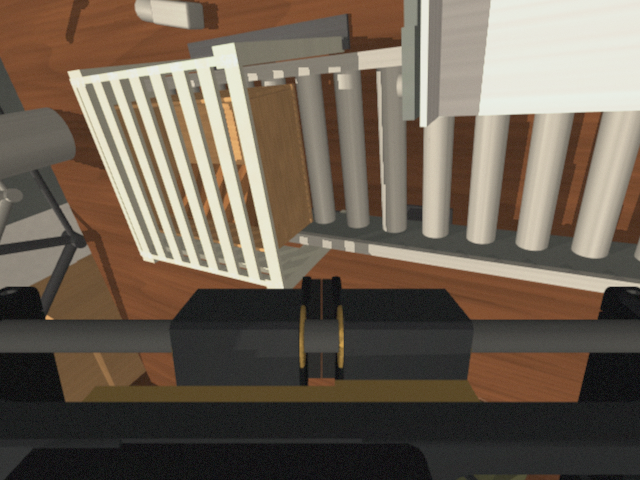

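The views show the carton under the hood with its rear face about 20 mm inside, the blocks visible through the slats, the tray level, and the gripper clear. Handing in.

```bash
python3 -c "
from bench import ctrl
print(ctrl.close_job())"
```

```text
the job is handed in; nothing more can be done
None
```

I handed the job in at 52.0 s of the 58 s. All three blocks are in the carton, the tray is back down level, and the carton is home against the stop as far as I can measure.

- **Tipping:** I lifted the tray by its handle to about 0.8 rad. The blocks slid into the carton, and I lowered the tray and let go. I never took hold of the blocks.
- **Pushing:** I pushed at about 0.03 to 0.08 m/s. A vertical finger cannot follow the last 20 mm under the hood. I got the tool to tilt by asking for poses out of reach, which held joints 2, 3, 4 and 6 at their range limits for a while.
- **First presses:** The carton stopped about 2 to 5 mm short, because the gripper was held up by the hood with about 20 N. I backed out, added tilt and pushed again, with up to about 19 N on the wrist.
- **Last checks:** The last close-up put the carton's rear edge about 21 mm inside the hood's front edge, or 18 mm if I take the other visible edge; 20 was expected. The side camera also agrees with the carton being home, to about 2 mm. Blocks show through the slats, the gripper was clear of everything, and I touched neither the jar, the hammer nor the tube end.
- **Doubts:** I could not see the carton touch the stop. At their limits the joints read up to 0.003 rad past the stated range (joint 6 at 2.053 against 2.05, joint 2 at -0.302 against -0.3).

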